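# Clear the mask-making station

## Task

Clear up the mask-making station: put every printing block from the sloped bin back into the compartment of the wooden case whose card shows its outline, lying flat. Clear all the plaster chips off the work board into the catch tray with the scraper held in the gripper, keeping the fingers off the sharp chips, and then stand the scraper, sole down, in its own slot of the case. Leave the paint bottles and the jar where they are.

Things in the scene. Friction and masses are not known exactly. Their poses are not given: they have to be found in the camera images.
- bin: Fixed grey bin, 268 mm (x) by 258 mm (y); origin: middle of its underside, on the table, x to its back. Four open compartments centred at x = +-65.5, y = +-63 mm, each 125 (x) by 120 mm (y) inside. Each row's floor slopes up to the back at 15 degrees, 29 mm above the table at mid-row. Some compartments may be empty. Bin and case may change sides of the table.
- bin_wall (a point): Top of the bin's middle cross wall, on its middle line, 51 mm above the table; the front cross wall is 34 mm and the back one 64 mm above the table. The side walls and the divider between the columns rise 18 mm above the sloping floor, parallel to it. All walls are 6 mm thick.
- case: Fixed light wooden storage case, 258 mm (x) by 282 mm (y). Origin: middle of its underside, on the table. Floor 6 mm thick, walls 6 mm thick, 28 mm high from the table. Four compartments in two rows and columns, each 120 mm (x) by 96 mm (y) inside with a card on its floor; on the +y side the scraper's slot and, behind it, a small pocket with three corks (part of the case).
- scraper_slot (a point): Middle of the floor of the scraper's slot in the case; the slot is 154 mm (case x) by 66 mm (case y) inside, with a dark outline of the scraper on its floor; its walls rise 22 mm above that floor. Axes as the case's.
- board: Fixed wooden work board, 220 x 220 mm, top 30 mm above the table, with a rim 8 mm thick standing 12 mm above the top on its +x, +y and -y sides (204 mm between the y rims). Its open edge, at x = -110 mm, faces the robot; a steel catch tray is fixed along it. Origin: middle of its underside, on the table; x points away from the tray.
- tray_mid (a point): Middle of the floor of the steel catch tray (floor 3 mm above the table, 92 mm by 214 mm inside: board x by board y; rim 24 mm above the table, 6 mm lower than the board's top). Axes as the board's.
- scraper: Scraper: a wooden block 46 mm (x) by 130 mm (y) by 16 mm high with a steel-shod sole, and along its top a light wooden ridge handle 26 mm (x) by 100 mm (y), from 16 to 58 mm above the sole. Origin: middle of the sole; z up. About 0.15 to 0.31 kg. It stands on the work board, near the rim across from the tray.
- bar: Printing block, straight bar, 100 mm (x) by 34 mm (y), 34 mm high (z), pale wood with a black rubber face underneath. Origin: its middle, 17 mm above its underside. Lies in one of the bin's compartments, tilted with the floor; absent in some runs. About 0.06 to 0.13 kg.
- card_bar: Fixed pale card on the floor of one of the case's four compartments, with the solid black outline of the bar block: that block's own place. Origin: middle of the card's underside, 6 mm above the table, in the middle of the compartment; card 2 mm thick, x and y as the case's. Which compartment it lies in changes from run to run.
- oval: Printing block, round-ended oblong, 84 mm (x) by 44 mm (y), 34 mm high (z), pale wood with a black rubber face underneath. Origin: its middle, 17 mm above its underside. Lies in one of the bin's compartments, tilted with the floor; absent in some runs. About 0.06 to 0.13 kg.
- card_oval: Fixed pale card on the floor of one of the case's four compartments, with the solid black outline of the oval block: that block's own place. Origin: middle of the card's underside, 6 mm above the table, in the middle of the compartment; card 2 mm thick, x and y as the case's. Which compartment it lies in changes from run to run.
- square: Printing block, square, 60 by 60 mm, 34 mm high (z), pale wood with a black rubber face underneath. Origin: its middle, 17 mm above its underside. Lies in one of the bin's compartments, tilted with the floor; absent in some runs. About 0.06 to 0.13 kg.
- card_square: Fixed pale card on the floor of one of the case's four compartments, with the solid black outline of the square block: that block's own place. Origin: middle of the card's underside, 6 mm above the table, in the middle of the compartment; card 2 mm thick, x and y as the case's. Which compartment it lies in changes from run to run.
- disc: Printing block, round, 60 mm across, 34 mm high (z), pale wood with a black rubber face underneath. Origin: its middle, 17 mm above its underside. Lies in one of the bin's compartments, tilted with the floor; absent in some runs. About 0.06 to 0.13 kg.
- card_disc: Fixed pale card on the floor of one of the case's four compartments, with the solid black outline of the disc block: that block's own place. Origin: middle of the card's underside, 6 mm above the table, in the middle of the compartment; card 2 mm thick, x and y as the case's. Which compartment it lies in changes from run to run.
- chip0: White plaster chip, about 36 by 26 mm, 12 mm thick, 14 g, lying on the work board; origin: middle of its underside. Absent in some runs.
- chip1: White plaster chip, about 36 by 26 mm, 12 mm thick, 14 g, lying on the work board; origin: middle of its underside. Absent in some runs.
- chip2: White plaster chip, about 36 by 26 mm, 12 mm thick, 14 g, lying on the work board; origin: middle of its underside. Absent in some runs.
- chip3: White plaster chip, about 36 by 26 mm, 12 mm thick, 14 g, lying on the work board; origin: middle of its underside. Absent in some runs.
- chip4: White plaster chip, about 36 by 26 mm, 12 mm thick, 14 g, lying on the work board; origin: middle of its underside. Absent in some runs.
- yellow_bottle: Yellow paint bottle, 68 mm across, 170 mm tall; a bystander. Origin: middle of its underside.
- white_bottle: White paint bottle with black label, 72 mm across, 150 mm tall; a bystander. Origin: middle of its underside.
- paint_jar: Blue paint jar with white cap, 72 mm across, 80 mm tall, near the robot on its left; a bystander. Origin: middle of its underside.

How it is judged:
On the way:
1. all the chips lie in the catch tray while the scraper is in the gripper (x of chip0 in the frame of tray_mid between -0.046 and 0.046 m and y of chip0 in the frame of tray_mid between -0.108 and 0.108 m and z of each of chip0, chip1, chip2, chip3, chip4 in the frame of tray_mid below 0.032 m and x of chip1 in the frame of tray_mid between -0.046 and 0.046 m and y of chip1 in the frame of tray_mid between -0.108 and 0.108 m and x of chip2 in the frame of tray_mid between -0.046 and 0.046 m and y of chip2 in the frame of tray_mid between -0.108 and 0.108 m and x of chip3 in the frame of tray_mid between -0.046 and 0.046 m and y of chip3 in the frame of tray_mid between -0.108 and 0.108 m and x of chip4 in the frame of tray_mid between -0.046 and 0.046 m and y of chip4 in the frame of tray_mid between -0.108 and 0.108 m and contact force between the fingers and scraper above 1 N), for 0.2 s.
At the end, for the whole second after the job is handed in: All at rest: each block flat on its own card (middle within 45 mm in x, 36 mm in y, under 28 mm above the card's underside), every chip in the catch tray, the scraper sole down in its slot (within 20 mm in x, 18 mm in y of its middle, sole under 8 mm up, tilt under 0.15 rad) (x of chip0 in the frame of tray_mid between -0.046 and 0.046 m and y of chip0 in the frame of tray_mid between -0.108 and 0.108 m and z of each of chip0, chip1, chip2, chip3, chip4 in the frame of tray_mid below 0.032 m and x of chip1 in the frame of tray_mid between -0.046 and 0.046 m and y of chip1 in the frame of tray_mid between -0.108 and 0.108 m and x of chip2 in the frame of tray_mid between -0.046 and 0.046 m and y of chip2 in the frame of tray_mid between -0.108 and 0.108 m and x of chip3 in the frame of tray_mid between -0.046 and 0.046 m and y of chip3 in the frame of tray_mid between -0.108 and 0.108 m and x of chip4 in the frame of tray_mid between -0.046 and 0.046 m and y of chip4 in the frame of tray_mid between -0.108 and 0.108 m and x of bar in the frame of card_bar between -0.045 and 0.045 m and y of bar in the frame of card_bar between -0.036 and 0.036 m and z of bar in the frame of card_bar below 0.028 m and linear speed of each of bar, oval, square, disc, scraper, chip0, chip1, chip2, chip3, chip4 below 0.03 m/s and x of oval in the frame of card_oval between -0.045 and 0.045 m and y of oval in the frame of card_oval between -0.036 and 0.036 m and z of oval in the frame of card_oval below 0.028 m and x of square in the frame of card_square between -0.045 and 0.045 m and y of square in the frame of card_square between -0.036 and 0.036 m and z of square in the frame of card_square below 0.028 m and x of disc in the frame of card_disc between -0.045 and 0.045 m and y of disc in the frame of card_disc between -0.036 and 0.036 m and z of disc in the frame of card_disc below 0.028 m and x of scraper in the frame of scraper_slot between -0.02 and 0.02 m and y of scraper in the frame of scraper_slot between -0.018 and 0.018 m and z of scraper in the frame of scraper_slot below 0.008 m and angle between scraper's own z axis and vertical below 0.15 rad); the robot touches nothing.
It fails at once if the fingers press on a plaster chip (contact force between the fingers and chip0 above 0.5 N or contact force between the fingers and chip1 above 0.5 N or contact force between the fingers and chip2 above 0.5 N or contact force between the fingers and chip3 above 0.5 N or contact force between the fingers and chip4 above 0.5 N).
It fails at once if a bottle or the jar is shifted more than 40 mm or tipped (distance of any of yellow_bottle, white_bottle, paint_jar from where it was at the start of the episode above 0.04 m or angle between any of yellow_bottle, white_bottle, paint_jar's own z axis and vertical above 0.5 rad).
Of bar, oval, square, disc only 3 to 4 are there at a start; the rules pass over those that are not, and their reading is None.
Of chip0, chip1, chip2, chip3, chip4 only 3 to 5 are there at a start; the rules pass over those that are not, and their reading is None.
At some moment in a run one of bar, oval, square, disc, scraper may be knocked a few centimetres aside while the robot is not near it.
Once in a run the grip may slacken for a moment while it holds something.
It also fails if it takes over 208 s, if anything falls off the work surface, if the arm or the gripper's body presses on something with over 40 N, if the wrist force passes 120 N, or if a joint passes its speed limit or range.

## Robot

A 7-joint arm with a two-finger parallel gripper is mounted at the origin on the work surface. World frame = base frame: x ahead of the robot, y to its left, z up, the work surface at z = 0. Lengths are in m, angles in rad, forces in N, time in s.
With the tool pointing down it reaches from about 0.35 to 0.9 m from the base axis. Payload 7.2 kg.
Tool frame: the origin (TCP) lies on the centre line of the jaws, within the pads' length; the fingertips stand 11 mm ahead of it and the grasp point (between the pads) lies 8 mm behind it (manip.tip_reach is the z of the fingertips in the tool frame, in m); z points along the fingers, y is the line along which they close (so a half turn about z gives the same grasp; the last joint's range is limited). The gripper opens to 85 mm and grips with 20 to 120 N. Pads are 22 mm wide; open, the fingers measure 114 mm over their backs; the gripper's body (76 mm by 85 mm) begins 54 mm behind the grasp point. The pads swing forward as they close: fully open they stand 13 mm farther back than shut.
Start: joints at [1.22, 0.411, -0.013, 1.596, 0.006, 1.134, -0.082], TCP at [0.174, -0.6, 0.215] pointing down, gripper open.
Joint ranges: [-2.95, 2.95], [-0.29, 1.99], [-1.47, 1.44], [0.14, 2.54], [-1.03, 4.17], [0.13, 1.85], [-2.86, 2.86]. Speed limits (rad/s): [2.39, 2.39, 3.01, 3.01, 3.14, 3.14, 3.14].

## Interface

Orientations are given as a unit quaternion [x, y, z, w].
In Python, from bench import observe, read_camera, camera_info, workorder, manip gives the robot as it stands.
- The arm moves only by the shell command python3 -m crank 'ROWS' [OPENING] [FORCE]. ROWS is JSON, a list of rows, each a list of 6 numbers: the shift along the tool's x, y, z in m, then the turn, a rotation vector about the tool's x, y, z in rad. In form: [[tx, ty, tz, rx, ry, rz], ...]. A call has 1 to 20 rows; each row is the pose to reach, as a shift and turn from the pose commanded when the call began, along the tool's axes at that moment; what a row does not reach only later rows make up. A row lasts 1/10 s, in which the tool goes at most 50 mm and 8.59 degrees, less where a joint would pass 70% of its speed; a pose out of reach is approached as far as the arm can. A call with a gripper value outside its range is refused whole. OPENING is the finger opening in m, from 0 to 0.0854, set as the call begins (- or left out, the last holds). The fingers move at their own pace and stop on an object; FORCE is the grip in N (left out, the last holds). Time passes only in rows, so rows that repeat a pose let the fingers close. It gives the time, the measured TCP pose, the force, the opening and the grip force at its end, in the units of the state.
- observe(): the state, without advancing time (a new reading comes with each control period).
- read_camera(name): name is "scene" or "top" or "wrist"; returns (picture, depth): 480x640x3 uint8, blue, green, red; 480x640 float32, m along the optical axis (not along the pixel's ray), 0 where there is no reading.
- camera_info(name): a dict with "vertical_fov" (degrees; the focal length in pixels is half the picture's height over the tangent of half this angle, whatever the lens; pixels are square), "cx", "cy" (the principal point, pixels), "R" (3x3) and "t" (3): a world point X has camera coordinates R X + t. Camera axes: x right, y down, z forward; pixel columns grow to the right and rows downward; lengths in m; the calibration is good to about 2 mm. The wrist camera is an equidistant fisheye: a pixel r from the principal point sees the ray r / f radians off the axis. A picture is of the moment at which its call begins: read the wrist's pose just before it. camera_info takes no time and is no camera call; for the wrist camera it gives the pose at the moment of the call.
- workorder.finish_job(): hands the job in; it is judged then, once.
The state is a dict: "time": time; "joint_pos": joint angles; "qd": joint speeds; "joint_efforts": joint torques, N m; "ee_pos": TCP position; "orientation": TCP orientation; "wrist_force": force on the tool from outside, world axes, zero at the start; "moment": the same for the moment, N m; "grip_width": opening from 0.0 (shut) to 1.0 (fully open); "grasp_force": force on a finger pad.
Only numpy, scipy, OpenCV 4.12 (cv2) and the standard library are available. Lean on these libraries where they do the work, as an engineer would, in place of code of your own. Each camera call takes 0.05 s, during which the arm holds its last target. There are 200 camera calls.

## Working session

There is one attempt and no reset: what is moved stays moved. The work goes in short steps, Python scripts to look and compute and a shell command to move; the robot and the scene stay as the last step left them, time stands still between calls to the robot, and variables do not carry over. Pictures are saved under pics/ and viewed, at most 18 in all, crops included, and the job is handed in when it is done.

```bash
ls; mkdir -p pics
cat > h.py <<'E'
import numpy as np, cv2
from bench import observe, read_camera, camera_info, workorder, manip
from scipy.spatial.transform import Rotation as Rn
def snap(name,f):
    ci=camera_info(name); p,d=read_camera(name); cv2.imwrite('pics/'+f+'.png',p)
    np.savez('pics/'+f+'.npz',p=p,d=d,R=ci['R'],t=ci['t'],cx=ci['cx'],cy=ci['cy'],v=ci['vertical_fov']); return p,d
def world(f,u,v,z=None):
    "pixel->world with depth, or on plane z (pinhole)"
    n=np.load('pics/'+f+'.npz'); F=240/np.tan(np.radians(n['v'])/2)
    r=np.array([(u-n['cx'])/F,(v-n['cy'])/F,1.]); R,t=n['R'],n['t']
    c=-R.T@t; w=R.T@r
    s=n['d'][int(round(v)),int(round(u))] if z is None else (z-c[2])/w[2]
    return c+s*w
def cloud(f):
    n=np.load('pics/'+f+'.npz'); F=240/np.tan(np.radians(n['v'])/2)
    v,u=np.mgrid[:480,:640]; d=n['d']
    P=np.stack([(u-n['cx'])/F*d,(v-n['cy'])/F*d,d],-1)
    return (P-n['t'])@n['R'],n['p']
def st():
    o=observe(); print(round(o['time'],2),np.round(o['ee_pos'],4),np.round(Rn.from_quat(o['orientation']).as_matrix(),3).tolist(),'F',np.round(o['wrist_force'],1),'g',round(o['grip_width'],3),round(o['grasp_force'],1)); return o
E
python3 - <<'E'
from h import *
st(); snap('top','top0'); snap('scene','sc0'); print(manip.tip_reach, observe()['time'])
for c in('top','scene'):
  i=camera_info(c);print(c,i['vertical_fov'],-np.array(i['R']).T@i['t'])
E
```

```text
pics
0.0 [ 0.1742 -0.5997  0.2138] [[0.96, 0.279, -0.001], [0.279, -0.96, 0.002], [-0.0, -0.002, -1.0]] F [-0.1  0.4 -0.1] g 1.0 0.0
0.011 0.1
top 52.10218556226724 [0.36104869 0.02956735 1.00095096]
scene 54.69244318136363 [0.81658739 0.50330487 0.7670263 ]
```

View pics/top0.png

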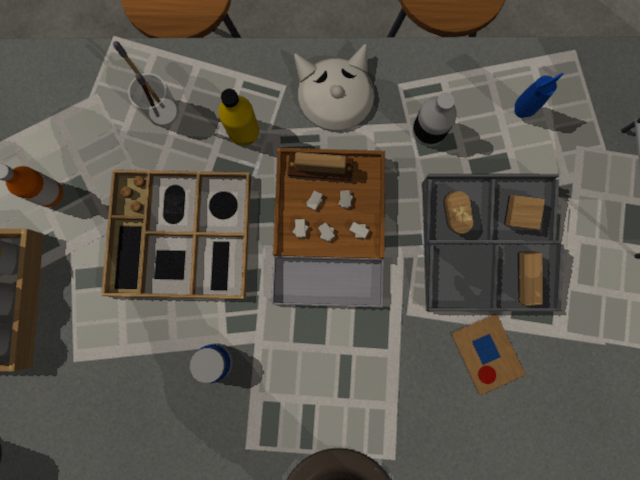

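View pics/sc0.png

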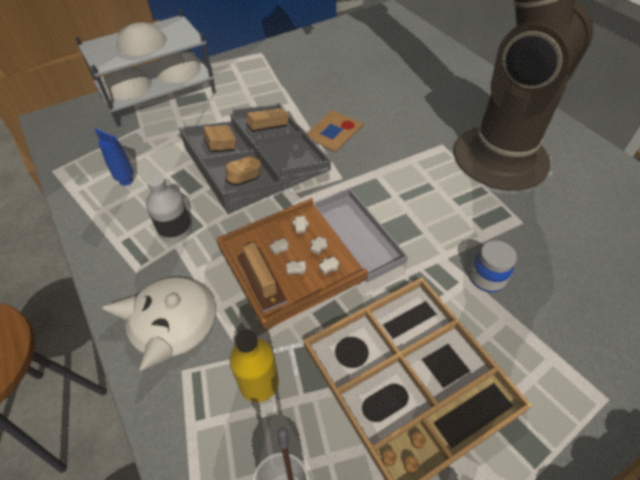

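The top view shows the case on the left: oval card (174,204), disc card (222,206), square card (170,265), bar card (220,265), slot (129,257). The board is in the middle, with the scraper at (322,165) and 5 chips around (300-360,200-235). The bin is on the right: oval (459,212), square (525,212), bar (530,278).

Run:
```python
from h import *
P,p=cloud('top0')
def L(n,z,pts):
    print(n,[np.round(world('top0',u,v,z)[:2],3).tolist() for u,v in pts])
L('case top corners TL TR BL BR',.028,[(109,171),(251,172),(104,296),(248,299)])
L('board corners',.042,[(276,150),(385,150),(386,258)]);L('tray',.024,[(273,305),(384,305)])
L('bin UL UR(.064)',.064,[(427,177),(559,175)]);L('bin LL LR',.034,[(429,314),(560,312)])
def rect(n,u0,u1,v0,v1,zlo,zhi):
    Q=P[v0:v1,u0:u1].reshape(-1,3); m=(Q[:,2]>zlo)&(Q[:,2]<zhi); Q=Q[m]
    (c,s,a)=cv2.minAreaRect((Q[:,:2]*1000).astype(np.float32)); print(n,np.round(c,1),np.round(s,1),round(a,1),len(Q),'med z',np.round(np.median(Q[:,2]),4),'max',Q[:,2].max().round(4))
rect('case',90,262,160,310,.02,.04)
rect('board',268,392,140,264,.027,.06)
rect('bin',420,566,168,322,.025,.12)
rect('scr handle',285,360,145,182,.075,.12)
rect('scr block',285,360,145,182,.0435,.065)
for n,(u,v) in dict(oval=(459,212),square=(525,212),bar=(530,278)).items():
    # plane fit of top
    Q=P[v-26:v+27,u-22:u+23].reshape(-1,3)
    # height over sloped floor handled later: print top patch
    T=P[v-5:v+6,u-5:u+6].reshape(-1,3); A=np.c_[T[:,:2],np.ones(len(T))]; k=np.linalg.lstsq(A,T[:,2],rcond=None)[0]
    r=Q[:,2]-np.c_[Q[:,:2],np.ones(len(Q))]@k; S=Q[abs(r)<.009]
    A=np.c_[S[:,:2],np.ones(len(S))]; k=np.linalg.lstsq(A,S[:,2],rcond=None)[0]
    c,s,a=cv2.minAreaRect((S[:,:2]*1000).astype(np.float32)); print(n,'slope',np.round(k[:2],3),np.round(c,1),np.round(s,1),round(a,1),'mean',S.mean(0).round(4),len(S))
for b in (cv2.connectedComponentsWithStats(((P[...,2]>.036)&(P[...,2]<.06)).astype(np.uint8)[182:252,282:378])[3],):
    pass
n,l,s,c=cv2.connectedComponentsWithStats(((P[...,2]>.036)&(P[...,2]<.06)).astype(np.uint8)[182:252,282:378])
for i in range(1,n):
    if s[i][4]>30: print('chip',c[i]+[282,182],np.round(world('top0',*(c[i]+[282,182]),.042),3),s[i][4])
im=cv2.resize(p[140:320,100:260],None,fx=3,fy=3,interpolation=2); im2=cv2.resize(p[140:320,268:400],None,fx=3,fy=3,interpolation=2)
cv2.imwrite('pics/c1.png',im2)
```

```text
case top corners TL TR BL BR [[0.659, 0.466], [0.656, 0.174], [0.404, 0.459], [0.398, 0.175]]
board corners [[0.698, 0.122], [0.698, -0.099], [0.477, -0.097]]
tray [[0.386, 0.126], [0.386, -0.093]]
bin UL UR(.064) [[0.635, -0.178], [0.638, -0.438]]
bin LL LR [[0.368, -0.179], [0.371, -0.434]]
case [532.  323.6] [283.6 259. ] 88.8 3524 med z 0.027 max 0.0339
board [590.9  14.5] [220.7 223.7] 88.3 10527 med z 0.0307 max 0.06
bin [ 508.5 -307.6] [259.6 266.6] 89.9 13686 med z 0.0415 max 0.0769
scr handle [663.8  33.4] [99.9 27.4] 85.7 728 med z 0.0869 max 0.0921
scr block [670.7  28.5] [138.9  63. ] 86.5 672 med z 0.046 max 0.065
oval slope [-1.386  2.011] [ 567.9 -244.8] [135.8  19.7] 39.5 mean [ 0.5673 -0.2436  0.047 ] 220
square slope [ 0.263 -0.018] [ 565.8 -371.5] [63.9 58.8] 83.2 mean [ 0.5655 -0.3694  0.0605] 986
bar slope [0.148 0.456] [ 435.7 -368.6] [101.9  13.8] 9.7 mean [ 0.4355 -0.3691  0.0607] 221
chip [313.8071066  199.77664975] [0.594 0.045 0.042] 197
chip [344.86666667 198.4       ] [ 0.597 -0.017  0.042] 195
chip [299.58252427 227.69902913] [0.538 0.073 0.042] 206
chip [325.65  231.405] [0.53  0.022 0.042] 200
chip [358.60280374 229.56542056] [ 0.534 -0.044  0.042] 214
```

View pics/c1.png

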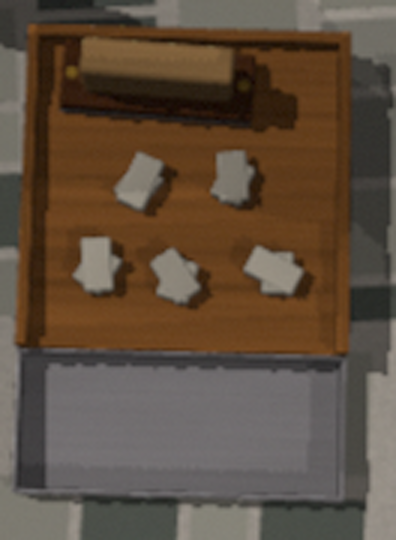

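The crop confirms the scraper against the back rim and five chips well clear of its front edge. I'll take the scraper first.

```bash
cat >> h.py <<'E'
def to(x,y,z,yaw):
    "tool-frame shift for a tool-down pose whose tool x axis has world yaw (deg)"
    o=observe(); R=Rn.from_quat(o['orientation']); p=np.array(o['ee_pos'])
    c,s=np.cos(np.radians(yaw)),np.sin(np.radians(yaw))
    T=Rn.from_matrix(np.array([[c,s,0],[s,-c,0],[0,0,-1.]]))
    d=R.inv().apply(np.array([x,y,z])-p); r=(R.inv()*T).as_rotvec()
    print('row',np.round(np.r_[d,r],4).tolist(),'rows>=',int(np.ceil(max(np.linalg.norm(d)/.05,np.degrees(np.linalg.norm(r))/8.59))))
E
python3 -c "
from h import *
to(.664,.0334,.2,86)"
```

```text
row [0.647, -0.4713, 0.0146, -0.0013, -0.0008, -1.2181] rows>= 17
```

```bash
python3 -m crank '[[0.647,-0.471,0.015,0,0,-1.218],[0.647,-0.471,0.015,0,0,-1.218],[0.647,-0.471,0.015,0,0,-1.218],[0.647,-0.471,0.015,0,0,-1.218],[0.647,-0.471,0.015,0,0,-1.218],[0.647,-0.471,0.015,0,0,-1.218],[0.647,-0.471,0.015,0,0,-1.218],[0.647,-0.471,0.015,0,0,-1.218],[0.647,-0.471,0.015,0,0,-1.218],[0.647,-0.471,0.015,0,0,-1.218],[0.647,-0.471,0.015,0,0,-1.218],[0.647,-0.471,0.015,0,0,-1.218],[0.647,-0.471,0.015,0,0,-1.218],[0.647,-0.471,0.015,0,0,-1.218],[0.647,-0.471,0.015,0,0,-1.218],[0.647,-0.471,0.015,0,0,-1.218],[0.647,-0.471,0.015,0,0,-1.218],[0.647,-0.471,0.015,0,0,-1.218],[0.647,-0.471,0.015,0,0,-1.218],[0.647,-0.471,0.015,0,0,-1.218]]' 0.07 80
python3 -c "
from h import *
st();snap('wrist','w1');to(.664,.0334,.064,86)"
```

```text
time: 2.1
ee_pos: [0.6638, 0.0305, 0.1997]
orientation: [0.732, 0.681, -0.0, 0.0]
wrist_force: [0.5, -0.2, -0.0]
grip_width: 0.821
grasp_force: 0.0
2.1 [0.6638 0.0305 0.1997] [[0.072, 0.997, -0.0], [0.997, -0.072, -0.001], [-0.001, -0.0, -1.0]] F [ 0.5 -0.2 -0. ] g 0.821 0.0
row [0.0029, -0.0002, 0.1359, 0.0002, 0.001, -0.0026] rows>= 3
```

View pics/w1.png

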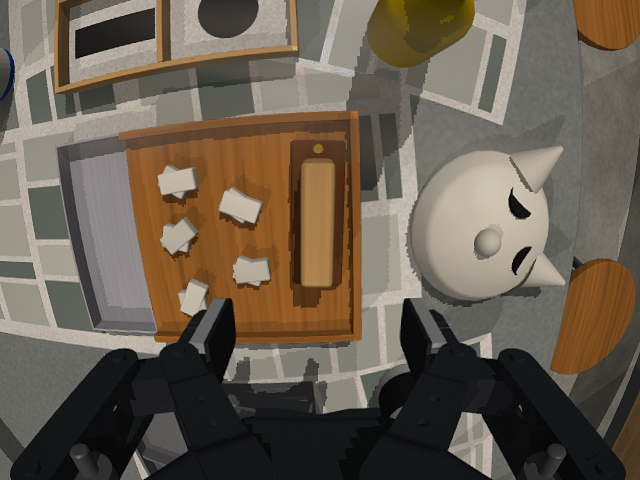

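The wrist view shows the handle (318,222) lined up between the fingers, with the chips well to their left. Descending and gripping.

```bash
python3 -m crank '[[0.003,0,0.03,0,0,0],[0.003,0,0.06,0,0,0],[0.003,0,0.09,0,0,0],[0.003,0,0.115,0,0,0],[0.003,0,0.13,0,0,0],[0.003,0,0.136,0,0,0],[0.003,0,0.136,0,0,0],[0.003,0,0.136,0,0,0]]' - && python3 -m crank '[[0,0,0,0,0,0],[0,0,0,0,0,0],[0,0,0,0,0,0],[0,0,0,0,0,0],[0,0,0,0,0,0],[0,0,0,0,0,0],[0,0,0,0,0,0],[0,0,0,0,0,0]]' 0.01 90
python3 -c "
from h import *
st()"
```

```text
time: 2.95
ee_pos: [0.6653, 0.0356, 0.0651]
orientation: [0.732, 0.682, 0.001, 0.001]
wrist_force: [0.5, 0.2, -0.3]
grip_width: 0.817
grasp_force: 0.0
time: 3.75
ee_pos: [0.6648, 0.0357, 0.0648]
orientation: [0.731, 0.682, 0.0, 0.0]
wrist_force: [-1.9, -0.2, 5.7]
grip_width: 0.268
grasp_force: 88.3
3.75 [0.6648 0.0357 0.0648] [[0.07, 0.998, 0.001], [0.998, -0.07, -0.0], [-0.0, 0.001, -1.0]] F [-1.9 -0.2  5.7] g 0.268 88.3
```

```bash
python3 -m crank '[[-0.001,-0.01,0,0,0,-0.02],[-0.002,-0.02,0,0,0,-0.045],[-0.003,-0.03,0,0,0,-0.06],[-0.003,-0.04,0,0,0,-0.06],[-0.004,-0.05,0,0,0,-0.06],[-0.005,-0.06,0,0,0,-0.06],[-0.006,-0.07,0,0,0,-0.06],[-0.007,-0.08,0,0,0,-0.06],[-0.008,-0.09,0,0,0,-0.06],[-0.009,-0.1,0,0,0,-0.06],[-0.009,-0.11,0,0,0,-0.06],[-0.01,-0.12,0,0,0,-0.06],[-0.011,-0.13,0,0,0,-0.06],[-0.012,-0.14,0,0,0,-0.06],[-0.013,-0.15,0,0,0,-0.06],[-0.014,-0.16,0,0,0,-0.06],[-0.014,-0.17,0,0,0,-0.06],[-0.015,-0.18,0,0,0,-0.06],[-0.016,-0.19,0,0,0,-0.06],[-0.017,-0.196,0,0,0,-0.06]]'
python3 -c "
from h import *
st();snap('top','t2');snap('wrist','w2');a=cv2.imread('pics/t2.png')[130:330,250:410];b=cv2.imread('pics/w2.png');cv2.imwrite('pics/m2.png',np.hstack([cv2.resize(a,(384,480)),cv2.resize(b,(416,312))[:480] if 0 else cv2.copyMakeBorder(cv2.resize(b,(416,312)),0,168,0,0,0)]))"
```

```text
time: 5.75
ee_pos: [0.4679, 0.0327, 0.0644]
orientation: [0.711, 0.704, 0.001, 0.001]
wrist_force: [5.1, 0.5, 5.4]
grip_width: 0.268
grasp_force: 89.3
5.75 [0.4679 0.0327 0.0644] [[0.01, 1.0, 0.003], [1.0, -0.01, 0.0], [0.0, 0.003, -1.0]] F [5.1 0.5 5.4] g 0.268 89.3
```

View pics/m2.png

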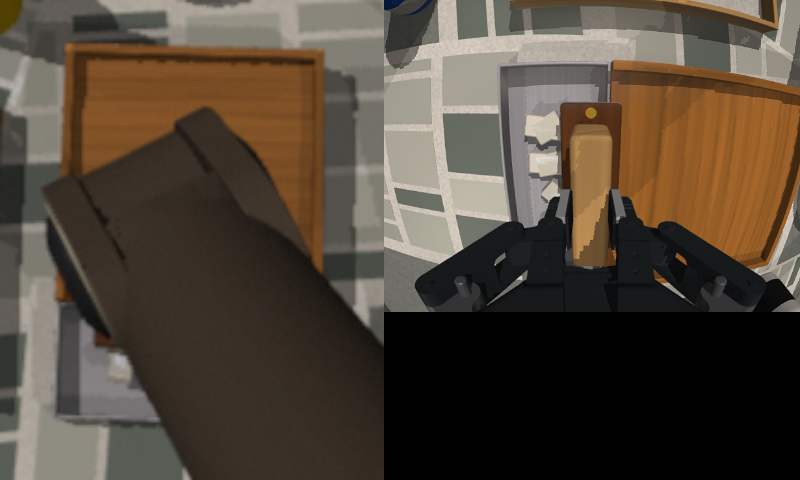

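Several chips are in the tray (wrist: 543,125; 543,162; 550,190), with none left on the visible part of the board. I'll lift, go back and move to the right-hand side for a second pass.

```bash
python3 -m crank '[[0,0,-0.03,0,0,0],[-0.01,0.03,-0.045,0,0,0],[-0.02,0.07,-0.045,0,0,0],[-0.03,0.11,-0.045,0,0,0],[-0.048,0.15,-0.045,0,0,0],[-0.048,0.18,-0.045,0,0,0],[-0.048,0.19,-0.045,0,0,0],[-0.048,0.19,-0.045,0,0,0],[-0.048,0.19,-0.045,0,0,0]]'
python3 -c "
from h import *
st();snap('top','t3');snap('wrist','w3');a=cv2.imread('pics/t3.png')[130:330,250:410];b=cv2.imread('pics/w3.png');cv2.imwrite('pics/m3.png',np.hstack([cv2.resize(a,(300,375)),cv2.resize(b,(500,375))]))"
```

```text
time: 6.75
ee_pos: [0.6548, -0.0168, 0.1076]
orientation: [0.71, 0.704, -0.001, -0.001]
wrist_force: [-0.7, 0.1, -1.3]
grip_width: 0.264
grasp_force: 89.2
6.75 [ 0.6548 -0.0168  0.1076] [[0.009, 1.0, -0.004], [1.0, -0.009, 0.0], [0.0, -0.004, -1.0]] F [-0.7  0.1 -1.3] g 0.264 89.2
```

View pics/m3.png

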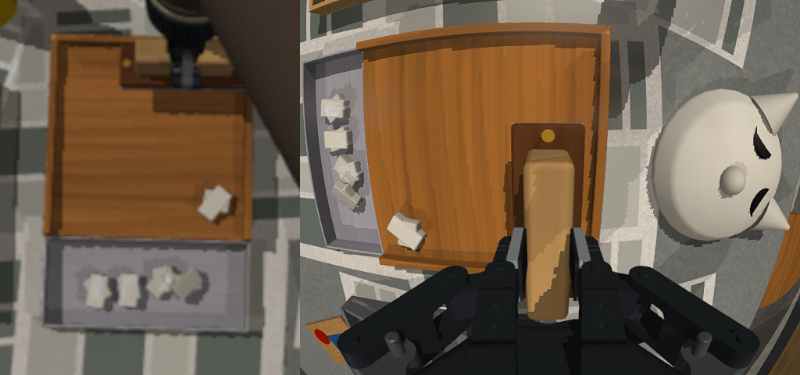

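Four chips are in the tray; the last is on the board at crop (214,203), about y = -0.056, inside the reach of the next pass.

```bash
python3 -m crank '[[0,-0.02,0.01,0,0,0],[0,-0.04,0.025,0,0,0],[0,-0.05,0.038,0,0,0],[0,-0.05,0.0445,0,0,0],[0,-0.05,0.0445,0,0,0],[0,-0.06,0.0445,0,0,0],[0,-0.07,0.0445,0,0,0],[0,-0.08,0.0445,0,0,0],[0,-0.09,0.0445,0,0,0],[0,-0.1,0.0445,0,0,0],[0,-0.11,0.0445,0,0,0],[0,-0.122,0.0445,0,0,0],[0,-0.134,0.0445,0,0,0],[0,-0.146,0.0445,0,0,0],[0,-0.158,0.0445,0,0,0],[0,-0.17,0.0445,0,0,0],[0,-0.18,0.0445,0,0,0],[0,-0.19,0.0445,0,0,0],[0,-0.196,0.0445,0,0,0],[0,-0.196,0.0445,0,0,0]]' && python3 -m crank '[[0,0,-0.03,0,0,0],[0.01,0.03,-0.06,0,0,0],[0.01,0.07,-0.08,0,0,0],[0.01,0.11,-0.1,0,0,0],[0.01,0.15,-0.12,0,0,0],[0.01,0.15,-0.12,0,0,0],[0.01,0.15,-0.12,0,0,0]]'
python3 -c "
from h import *
st();snap('top','t4');snap('wrist','w4');a=cv2.imread('pics/t4.png')[130:330,250:410];b=cv2.imread('pics/w4.png');cv2.imwrite('pics/m4.png',np.hstack([cv2.resize(a,(300,375)),cv2.resize(b,(500,375))]))
to(.532-.046+.002,.3236+.102,.2,89)"
```

```text
time: 8.85
ee_pos: [0.4601, -0.0156, 0.0645]
orientation: [0.711, 0.704, -0.0, 0.0]
wrist_force: [0.2, -0.1, 10.7]
grip_width: 0.266
grasp_force: 90.7
time: 9.55
ee_pos: [0.6092, -0.0069, 0.1823]
orientation: [0.711, 0.704, -0.002, -0.002]
wrist_force: [-0.5, -0.2, -1.9]
grip_width: 0.271
grasp_force: 89.6
9.55 [ 0.6092 -0.0069  0.1823] [[0.01, 1.0, -0.005], [1.0, -0.01, 0.0], [0.0, -0.005, -1.0]] F [-0.5 -0.2 -1.9] g 0.271 89.6
row [0.4315, -0.1247, -0.0173, -0.0052, 0.0005, 0.008] rows>= 9
```

View pics/m4.png

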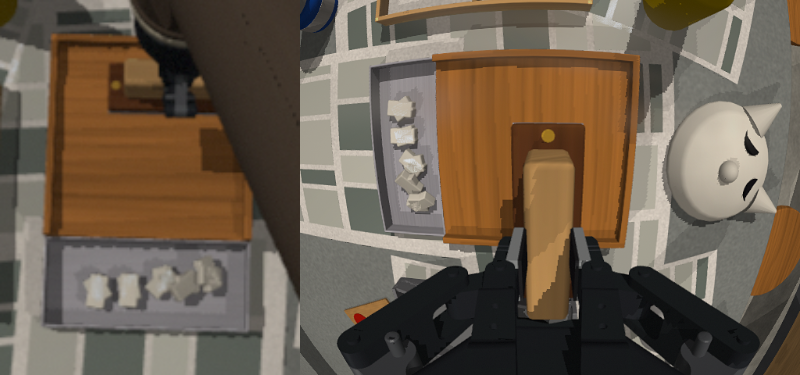

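All five chips lie in the tray. Next I'll pin down the case pose from the dark outlines and the block poses from colour, using the first top picture.

Run:
```python
from h import *
P,p=cloud('top0'); g=p.max(2)
W=[];C=[]
for n,(u0,u1,v0,v1),c in [('slot',(112,147,216,294),(-.046,.102)),('oval',(152,194,178,230),(.063,.015)),('disc',(204,244,178,230),(.063,-.087)),('square',(152,192,238,292),(-.063,.015)),('bar',(202,240,238,292),(-.063,-.087))]:
    m=(g[v0:v1,u0:u1]<38).astype(np.uint8); k,l,s,ce=cv2.connectedComponentsWithStats(m); i=1+s[1:,4].argmax()
    x,y,w,h,a=s[i]; q=world('top0',u0+x+w/2-.5,v0+y+h/2-.5,.008)[:2]; W.append(q);C.append(c);print(n,a,w,h,q.round(4))
W=np.array(W);C=np.array(C)
A=(C-C.mean(0));B=W-W.mean(0);th=np.arctan2((A[:,0]*B[:,1]-A[:,1]*B[:,0]).sum(),(A*B).sum())
R=np.array([[np.cos(th),-np.sin(th)],[np.sin(th),np.cos(th)]]);t=W.mean(0)-R@C.mean(0)
print('case',t.round(4),np.degrees(th).round(2),'res',((W-(C@R.T+t))*1000).round(1).tolist());print('places',(C@R.T+t).round(4).tolist())
hsv=cv2.cvtColor(p,cv2.COLOR_BGR2HSV)
for n,(u,v) in dict(oval=(459,212),square=(525,212),bar=(530,278)).items():
    o=hsv[v-45:v+45,u-32:u+32]; m=(o[...,1]>80).astype(np.uint8); k,l,s,ce=cv2.connectedComponentsWithStats(m); i=l[45,32]
    Q=P[v-45:v+45,u-32:u+32][l==i]; z=Q[:,2]; e=Q[:,0]-.5085
    h=z-.27*(Q[:,0]-np.where(Q[:,0]>.51,.574,.443))-.029
    S=Q[h>np.percentile(h,60)-.006]
    c,sz,a=cv2.minAreaRect((S[:,:2]*1000).astype(np.float32))
    Ax=np.c_[S[:,:2]-S[:,:2].mean(0),np.ones(len(S))];kk=np.linalg.lstsq(Ax,S[:,2],rcond=None)[0]
    print(n,len(Q),'med h',np.median(h).round(4),'rect',np.round(c,1),np.round(sz,1),round(a,1),'plane',kk.round(3))
cv2.imwrite('pics/c5.png',cv2.resize(p[165:320,418:568],None,fx=3.8,fy=3.8,interpolation=2))
```

```text
slot 1353 26 63 [0.4837 0.4255]
oval 665 21 38 [0.5931 0.3355]
disc 579 27 27 [0.5918 0.2339]
square 794 30 28 [0.4682 0.3391]
bar 735 18 48 [0.466  0.2374]
case [0.5299 0.3226] -0.85 res [[-1.7, 0.3], [-0.0, -1.1], [0.3, -0.7], [1.1, 0.6], [0.4, 0.9]]
places [[0.4854, 0.4252], [0.5931, 0.3366], [0.5916, 0.2346], [0.4671, 0.3385], [0.4656, 0.2365]]
oval 1011 med h 0.0337 rect [ 460.8 -129.7] [ 74.9 368.3] 43.6 plane [-0.503  1.999  0.064]
square 1128 med h 0.0336 rect [ 489.2 -181.7] [ 78.4 487.9] 22.1 plane [-0.553  1.405  0.065]
bar 1261 med h 0.0332 rect [ 422.7 -179.5] [ 97.4 425. ] 3.5 plane [0.147 1.793 0.063]
```

View pics/c5.png

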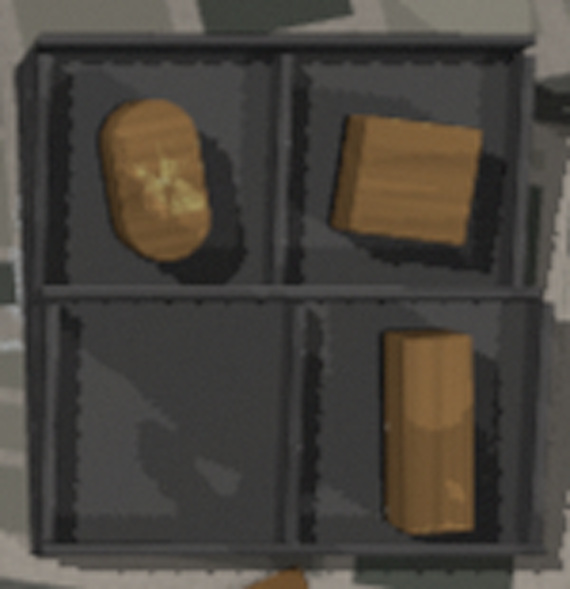

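Case at (0.530, 0.323), yaw -0.85°. The slot's long side runs along case x, so the scraper has to turn 90°. In the crop the oval is tilted slightly, the square is turned about 5-8°, and the bar is straight.

```bash
python3 -c "
from h import *
to(.484,.425,.2,179.15)"
python3 -m crank '[[0.04,-0.012,-0.018,0,0,-0.1],[0.08,-0.024,-0.018,0,0,-0.2],[0.12,-0.036,-0.018,0,0,-0.3],[0.16,-0.047,-0.018,0,0,-0.42],[0.2,-0.059,-0.018,0,0,-0.54],[0.24,-0.07,-0.018,0,0,-0.67],[0.28,-0.08,-0.018,0,0,-0.8],[0.32,-0.09,-0.018,0,0,-0.93],[0.36,-0.1,-0.018,0,0,-1.06],[0.4,-0.115,-0.018,0,0,-1.19],[0.431,-0.125,-0.018,0,0,-1.32],[0.431,-0.125,-0.018,0,0,-1.45],[0.431,-0.125,-0.018,0,0,-1.566],[0.431,-0.125,-0.018,0,0,-1.566],[0.431,-0.125,-0.018,0,0,-1.566],[0.431,-0.125,-0.018,0,0,-1.566]]'
python3 -c "
from h import *
st();to(.484,.425,.1,179.15);snap('wrist','w6')"
```

```text
row [0.4309, -0.1287, -0.0173, -0.0045, -0.0037, -1.5654] rows>= 11
time: 11.25
ee_pos: [0.4905, 0.4243, 0.2019]
orientation: [0.009, 1.0, -0.001, -0.0]
wrist_force: [0.4, -0.9, -2.1]
grip_width: 0.267
grasp_force: 89.6
11.25 [0.4905 0.4243 0.2019] [[-1.0, 0.018, -0.0], [0.018, 1.0, -0.001], [0.0, -0.001, -1.0]] F [ 0.4 -0.9 -2.1] g 0.267 89.6
row [0.0065, 0.0007, 0.1019, -0.0011, -0.0002, -0.0029] rows>= 3
```

View pics/w6.png

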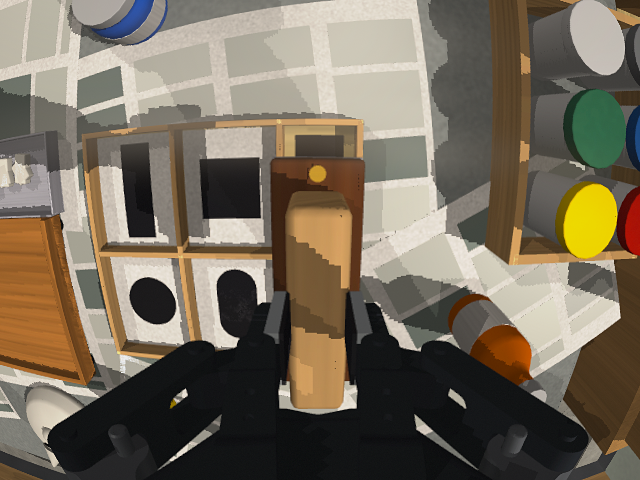

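The scraper hangs above the slot, square with it (slot outline still visible near 318,145). Lowering.

```bash
python3 -m crank '[[0.006,0.001,0.04,0,0,0],[0.006,0.001,0.08,0,0,0],[0.006,0.001,0.115,0,0,0],[0.006,0.001,0.13,0,0,0],[0.006,0.001,0.14,0,0,0],[0.006,0.001,0.15,0,0,0],[0.006,0.001,0.156,0,0,0],[0.006,0.001,0.159,0,0,0],[0.006,0.001,0.159,0,0,0]]'
python3 -c "
from h import *
st();to(.484,.425,.0405,179.15)"
```

```text
time: 12.2
ee_pos: [0.4849, 0.4265, 0.0436]
orientation: [0.007, 1.0, 0.0, 0.0]
wrist_force: [-0.9, -0.4, -2.5]
grip_width: 0.27
grasp_force: 89.6
12.2 [0.4849 0.4265 0.0436] [[-1.0, 0.015, 0.001], [0.015, 1.0, 0.0], [-0.001, 0.0, -1.0]] F [-0.9 -0.4 -2.5] g 0.27 89.6
row [0.0009, -0.0015, 0.0031, 0.0003, 0.0005, -0.0001] rows>= 1
```

```bash
python3 -m crank '[[0,-0.001,0.002,0,0,0],[0,-0.001,0.003,0,0,0],[0,-0.001,0.003,0,0,0]]' && python3 -m crank '[[0,-0.001,0.002,0,0,0],[0,-0.001,0.001,0,0,0],[0,-0.001,0.001,0,0,0],[0,-0.001,0.0,0,0,0],[0,-0.001,0.0,0,0,0]]' 0.045 40 && python3 -m crank '[[0,0,-0.02,0,0,0],[0,0,-0.05,0,0,0],[0,0,-0.1,0,0,0],[0,0,-0.15,0,0,0],[0,0,-0.16,0,0,0],[0,0,-0.16,0,0,0]]'
python3 - <<'E'
from h import *
st()
# colour-only blobs on top0 using plane of tops
P,p=cloud('top0'); hsv=cv2.cvtColor(p,cv2.COLOR_BGR2HSV)
for n,(u,v),xc in [('oval',(459,212),.574),('square',(525,212),.574),('bar',(530,278),.443)]:
    a,b=42,24
    o=hsv[v-a:v+a,u-b:u+b];Q0=P[v-a:v+a,u-b:u+b];h0=Q0[...,2]-.268*(Q0[...,0]-xc)-.029
    for hm in (.012,.026):
        m=((h0>hm)&(h0<.045)&(o[...,1]>70)).astype(np.uint8);k,l,s,ce=cv2.connectedComponentsWithStats(m);i=1+s[1:,4].argmax()
        S=Q0[l==i];c,sz,an=cv2.minAreaRect((S[:,:2]*1000).astype(np.float32));print(n,hm,len(S),'h',np.median(h0[l==i]).round(4),'rect',np.round(c,1),np.round(sz,1),round(an,1),'z',np.median(S[:,2]).round(4))
E
```

```text
time: 12.5
ee_pos: [0.485, 0.4253, 0.0409]
orientation: [0.008, 1.0, 0.0, 0.0]
wrist_force: [-0.6, -1.5, 2.8]
grip_width: 0.265
grasp_force: 90.1
time: 13.0
ee_pos: [0.4847, 0.4245, 0.0404]
orientation: [0.007, 1.0, 0.0, 0.0]
wrist_force: [-0.5, 0.9, 0.8]
grip_width: 0.526
grasp_force: 0.0
time: 13.6
ee_pos: [0.4852, 0.4256, 0.2041]
orientation: [0.007, 1.0, 0.002, 0.002]
wrist_force: [-0.2, -0.5, -0.1]
grip_width: 0.526
grasp_force: 0.0
13.6 [0.4852 0.4256 0.2041] [[-1.0, 0.015, 0.004], [0.015, 1.0, 0.003], [-0.004, 0.004, -1.0]] F [-0.2 -0.5 -0.1] g 0.526 0.0
oval 0.012 950 h 0.0338 rect [ 567.4 -239.5] [83.4 45.6] 11.9 z 0.0601
oval 0.026 879 h 0.034 rect [ 566.  -239.8] [80.6 45.6] 11.9 z 0.0607
square 0.012 1060 h 0.0337 rect [ 567.1 -371.7] [64.  61.2] 83.2 z 0.0601
square 0.026 979 h 0.0339 rect [ 565.7 -371.5] [63.9 58.5] 83.2 z 0.0606
bar 0.012 1150 h 0.0335 rect [ 436.7 -373.4] [101.3  36. ] 3.0 z 0.0591
bar 0.026 990 h 0.0339 rect [ 435.2 -373.4] [98.3 36. ] 3.2 z 0.0605
```

Scraper released. Now a fresh look at the bin and slot (checking for knocks), plus tilted-grasp targets.

```bash
cat >> h.py <<'E'
def to6(p,yaw,pitch=0):
    "tool pose: block yaw (deg) on a floor sloping up to +x by pitch (deg)"
    o=observe(); R=Rn.from_quat(o['orientation'])
    T=Rn.from_euler('y',-pitch,degrees=True)*Rn.from_euler('z',yaw,degrees=True)*Rn.from_matrix(np.diag([1.,-1,-1]))
    d=R.inv().apply(np.array(p)-o['ee_pos']); r=(R.inv()*T).as_rotvec()
    print('row',np.round(np.r_[d,r],4).tolist(),'rows>=',int(np.ceil(max(np.linalg.norm(d)/.05,np.degrees(np.linalg.norm(r))/8.59))))
N15=np.array([-np.sin(np.radians(15)),0,np.cos(np.radians(15))])
def blocks(f,lst):
    P,p=cloud(f); hsv=cv2.cvtColor(p,cv2.COLOR_BGR2HSV)
    for n,(u,v),xc in lst:
        a,b=42,26
        o=hsv[v-a:v+a,u-b:u+b];Q0=P[v-a:v+a,u-b:u+b];h0=Q0[...,2]-.268*(Q0[...,0]-xc)-.029
        m=((h0>.026)&(h0<.045)&(o[...,1]>70)).astype(np.uint8);k,l,s,ce=cv2.connectedComponentsWithStats(m);i=1+s[1:,4].argmax()
        S=Q0[l==i];c,sz,an=cv2.minAreaRect((S[:,:2]*1000).astype(np.float32))
        print(n,len(S),'rect',np.round(c,1),np.round(sz,1),round(an,1),'z',(np.median(S[:,2]-.268*(S[:,0]-c[0]/1e3))).round(4))
E
python3 - <<'E'
from h import *
snap('top','t7'); blocks('t7',[('oval',(459,212),.574),('square',(525,212),.574),('bar',(530,278),.443)])
P,p=cloud('t7'); Q=P[150:310,60:170].reshape(-1,3);Q=Q[(Q[:,2]>.055)&(Q[:,2]<.075)&(Q[:,0]<.6)];print('scraper handle',len(Q),cv2.minAreaRect((Q[:,:2]*1000).astype(np.float32)),np.median(Q[:,2]))
cv2.imwrite('pics/v7.png',p); print(observe()['joint_pos'])
T=np.array([.566,-.240,.0605]); to6(T-.017*N15+.14*N15,191.9,15); to6([.5,-.1,.24],180,0)
E
```

```text
oval 883 rect [ 565.7 -240.4] [80.4 45.6] 12.0 z 0.0606
square 976 rect [ 565.4 -371. ] [62.3 58.7] 82.6 z 0.0606
bar 987 rect [ 435.2 -373.1] [98.3 36.4] 2.6 z 0.0608
scraper handle 0 ((0.0, 0.0), (0.0, 0.0), 0.0) nan
[-0.18836507  0.63119154 -0.94534051  1.51880033  0.52748714  1.261319
  0.3520185 ]
row [-0.0591, -0.6637, 0.0218, 0.026, -0.2591, -0.2214] rows>= 14
row [-0.023, -0.5242, -0.0389, 0.0009, 0.002, -0.0148] rows>= 11
  return _methods._mean(a, axis=axis, dtype=dtype,
  ret = ret.dtype.type(ret / rcount)
```

View pics/v7.png

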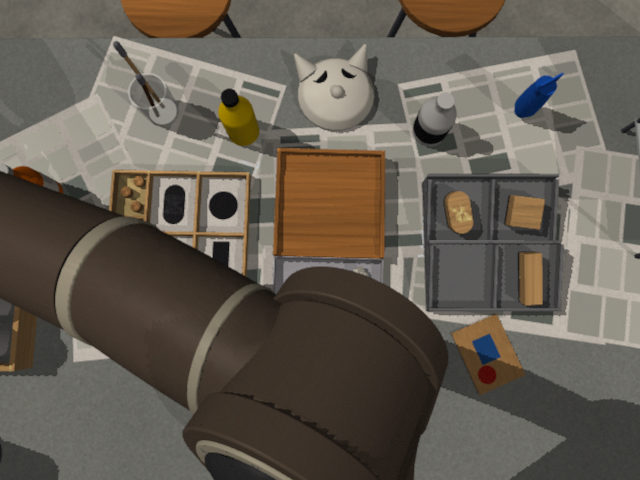

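The board is clear and the blocks haven't moved; the scraper is hidden by the arm for now. Moving to the oval.

```bash
python3 -m crank '[[0,-0.04,-0.03,0,0,0],[-0.005,-0.09,-0.03,0,0,0],[-0.01,-0.14,-0.03,0,0,0],[-0.015,-0.19,-0.03,0,0,0],[-0.02,-0.24,-0.03,0,0,0],[-0.03,-0.29,-0.03,0,0,0],[-0.03,-0.34,-0.03,0,0,0],[-0.04,-0.39,-0.03,0,0,0],[-0.04,-0.44,-0.02,0,0,-0.05],[-0.05,-0.49,-0.01,0.01,-0.06,-0.1],[-0.059,-0.54,0,0.01,-0.12,-0.15],[-0.059,-0.59,0.01,0.02,-0.2,-0.2],[-0.059,-0.64,0.022,0.026,-0.259,-0.221],[-0.059,-0.664,0.022,0.026,-0.259,-0.221],[-0.059,-0.664,0.022,0.026,-0.259,-0.221],[-0.059,-0.664,0.022,0.026,-0.259,-0.221],[-0.059,-0.664,0.022,0.026,-0.259,-0.221]]' 0.072 50
python3 - <<'E'
from h import *
st();print(observe()['joint_pos'].__repr__()); T=np.array([.566,-.2403,.0606]); to6(T-.017*N15,192,15); snap('wrist','w8')
E
```

```text
time: 15.35
ee_pos: [0.5337, -0.2389, 0.1776]
orientation: [-0.103, 0.986, -0.013, 0.128]
wrist_force: [0.3, -0.5, 0.6]
grip_width: 0.844
grasp_force: 0.0
15.35 [ 0.5337 -0.2389  0.1776] [[-0.946, -0.201, 0.256], [-0.207, 0.978, 0.001], [-0.251, -0.052, -0.967]] F [ 0.3 -0.5  0.6] g 0.844 0.0
array([ 1.24201846,  0.46173356, -1.07862387,  1.90229431,  0.47767396,
        0.79940356,  1.74187177])
row [-0.001, -0.0018, 0.1384, 0.0013, -0.0026, -0.0004] rows>= 3
```

View pics/w8.png

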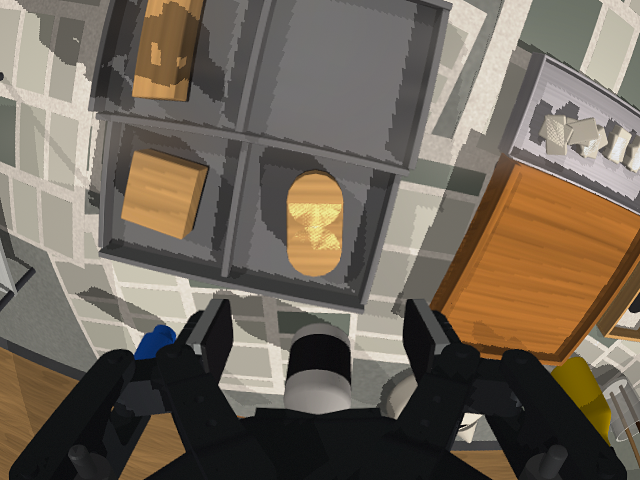

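The oval (315,222) sits centred between the fingers at the same spot the scraper handle did; descending.

```bash
python3 -m crank '[[-0.001,-0.002,0.04,0,0,0],[-0.001,-0.002,0.08,0,0,0],[-0.001,-0.002,0.11,0,0,0],[-0.001,-0.002,0.13,0,0,0],[-0.001,-0.002,0.138,0,0,0],[-0.001,-0.002,0.138,0,0,0]]' && python3 -m crank '[[0,0,0,0,0,0],[0,0,0,0,0,0],[0,0,0,0,0,0],[0,0,0,0,0,0],[0,0,0,0,0,0],[0,0,0,0,0,0]]' 0.02 50 && python3 -m crank '[[0,0,-0.04,0,0,0],[0,0,-0.08,0,0,0],[0,0,-0.12,0,0,0],[0,0,-0.16,0,0,0],[0,0,-0.16,0,0,0]]'
python3 - <<'E'
from h import *
st(); to6([.5931+.0,.3366,.2],179.15,0);snap('wrist','w9')
E
```

```text
time: 16.0
ee_pos: [0.5708, -0.2407, 0.0446]
orientation: [-0.104, 0.986, -0.013, 0.128]
wrist_force: [-0.4, 0.2, 1.1]
grip_width: 0.846
grasp_force: 0.0
time: 16.6
ee_pos: [0.5709, -0.2427, 0.0463]
orientation: [-0.103, 0.986, -0.014, 0.129]
wrist_force: [-2.4, 0.8, 5.3]
grip_width: 0.231
grasp_force: 3.4
time: 17.1
ee_pos: [0.5311, -0.2433, 0.205]
orientation: [-0.102, 0.986, -0.017, 0.131]
wrist_force: [0.4, -0.5, -0.2]
grip_width: 0.234
grasp_force: 0.0
17.1 [ 0.5311 -0.2433  0.205 ] [[-0.945, -0.197, 0.262], [-0.206, 0.979, -0.006], [-0.256, -0.06, -0.965]] F [ 0.4 -0.5 -0.2] g 0.234 0.0
row [-0.1768, 0.5555, 0.0177, -0.0314, 0.2643, 0.2204] rows>= 12
```

The grip closed to its set width, so nothing is held. Looking.

Run:
```python
from h import *
snap('top','t10')
a=cv2.imread('pics/t10.png')[130:330,400:580];b=cv2.imread('pics/w9.png');cv2.imwrite('pics/m10.png',np.hstack([cv2.resize(a,(338,375)),cv2.resize(b,(460,345))[:375] if 0 else cv2.resize(b,(460,375))]))
```

```text
(no output)
```

View pics/m10.png

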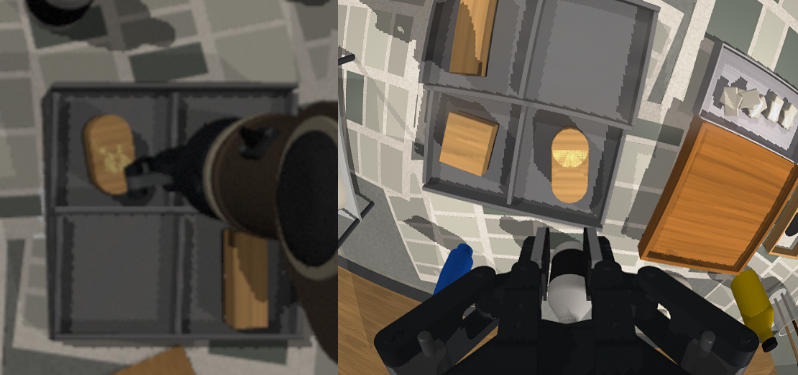

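```bash
cat >> h.py <<'E'
def fish(f,u,v,z0,slope=0.,x0=0.):
    n=np.load('pics/'+f+'.npz'); F=240/np.tan(np.radians(n['v'])/2)
    a=np.array([u-n['cx'],v-n['cy']]); r=np.hypot(*a); th=r/F
    ray=np.r_[a/max(r,1e-9)*np.sin(th),np.cos(th)]; c=-n['R'].T@n['t']; w=n['R'].T@ray
    s=(z0+slope*(c[0]-x0)-c[2])/(w[2]-slope*w[0]); return c+s*w
def proj(f,X):
    n=np.load('pics/'+f+'.npz'); F=240/np.tan(np.radians(n['v'])/2); q=n['R']@np.array(X)+n['t']; r=np.hypot(q[0],q[1]); th=np.arctan2(r,q[2]); return np.round(q[:2]/r*th*F+[n['cx'],n['cy']],1)
E
python3 - <<'E'
from h import *
for f,u,v in[('w8',315,224),('w9',(570-338)*640/460,165*480/375)]: print(f,fish(f,u,v,.0606,.268,.566).round(4))
n=np.load('pics/w9.npz');print('campos',-n['R'].T@n['t'])
o=observe();R=Rn.from_quat(o['orientation'])
for d in(-.008,0,.011): print('tool pt',d,proj('w9',np.array(o['ee_pos'])+R.apply([0,0,d])))
blocks('t10',[('oval',(459,212),.574)])
E
```

```text
w8 [ 0.5633 -0.2409  0.0599]
w9 [ 0.5634 -0.2409  0.0599]
campos [ 0.41875615 -0.25756054  0.33945827]
tool pt -0.008 [318.3 291.4]
tool pt 0 [318.3 284.3]
tool pt 0.011 [318.4 275.5]
oval 796 rect [ 566.4 -239.9] [81.6 44.6] 11.0 z 0.061
```

The localisation agrees from both cameras and the oval hasn't moved. I'll retry slightly deeper, closing in small steps so I can watch the grip.

```bash
python3 - <<'E'
from h import *
T=np.array([.5655,-.2403,.0606]); to6(T-.020*N15,191.5,15)
E
python3 -m crank '[[0,0,0,0,0,0],[0,0,0,0,0,0],[0,0,0,0,0,0],[0,0,0,0,0,0],[0,0,0,0,0,0]]' 0.072 50
```

```text
row [0.0005, 0.0037, 0.1646, -0.0032, -0.0016, 0.0058] rows>= 4
time: 17.7
ee_pos: [0.5296, -0.2419, 0.1995]
orientation: [-0.103, 0.986, -0.014, 0.129]
wrist_force: [0.6, 0.4, 0.1]
grip_width: 0.842
grasp_force: 0.0
```

```bash
python3 -m crank '[[0,0.001,0.04,0,0,0],[0,0.002,0.08,0,0,0],[0,0.002,0.12,0,0,0],[0,0.002,0.15,0,0,0],[0,0.002,0.163,0,0,0],[0,0.002,0.163,0,0,0],[0,0.002,0.163,0,0,0]]' && python3 -m crank '[[0,0,0,0,0,0],[0,0,0,0,0,0]]' 0.035 60 && python3 -m crank '[[0,0,0,0,0,0],[0,0,0,0,0,0]]'
python3 -c "
from h import *
snap('wrist','w11')"
```

```text
time: 18.4
ee_pos: [0.5716, -0.2403, 0.0432]
orientation: [-0.103, 0.986, -0.014, 0.129]
wrist_force: [0.7, -0.5, 0.1]
grip_width: 0.846
grasp_force: 0.0
time: 18.6
ee_pos: [0.5715, -0.2412, 0.0437]
orientation: [-0.102, 0.986, -0.015, 0.13]
wrist_force: [0.6, 0.6, -0.0]
grip_width: 0.516
grasp_force: 0.4
time: 18.8
ee_pos: [0.5716, -0.241, 0.0452]
orientation: [-0.103, 0.986, -0.016, 0.13]
wrist_force: [-11.0, 2.8, 22.8]
grip_width: 0.417
grasp_force: 18.3
```

View pics/w11.png

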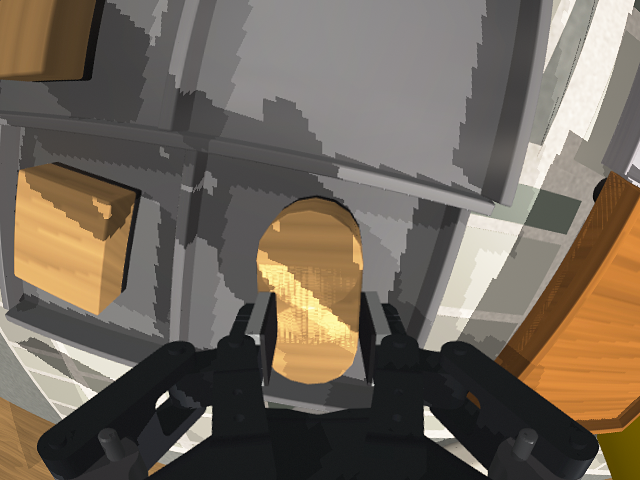

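Run:
```python
from h import *
st()
for u,v in[(312,197),(318,383),(258,260),(362,260)]: print((u,v),fish('w11',u,v,.0606,.268,.5655).round(4))
o=observe();R=Rn.from_quat(o['orientation']);p=np.array(o['ee_pos'])
for q in([0,0,0],[0,0,.011],[0,0,-.008],[.011,.022,.011],[-.011,.022,.011],[.011,.022,-.015],[-.011,.022,-.015]): print(q,proj('w11',p+R.apply(q)))
```

```text
18.85 [ 0.5716 -0.241   0.0451] [[-0.945, -0.199, 0.259], [-0.207, 0.978, -0.004], [-0.252, -0.057, -0.966]] F [-11.6   2.2  22.5] g 0.41 18.3
(312, 197) [ 0.5218 -0.2528  0.0489]
(318, 383) [ 0.6059 -0.2319  0.0714]
(258, 260) [ 0.551  -0.2693  0.0567]
(362, 260) [ 0.5423 -0.2275  0.0544]
[0, 0, 0] [317.  292.8]
[0, 0, 0.011] [317.  283.4]
[0, 0, -0.008] [316.9 300.3]
[0.011, 0.022, 0.011] [361.8 262.7]
[-0.011, 0.022, 0.011] [359.9 302.8]
[0.011, 0.022, -0.015] [368.6 284.1]
[-0.011, 0.022, -0.015] [365.8 328.6]
```

```bash
python3 -m crank '[[0,0,-0.001,0,0,0],[0,0,-0.002,0,0,0]]' 0.03 80; python3 -m crank '[[0,0,-0.001,0,0,0],[0,0,-0.002,0,0,0]]' ; python3 -c "
from h import *
st();snap('wrist','w12')"
```

```text
time: 19.05
ee_pos: [0.5708, -0.2394, 0.0465]
orientation: [-0.103, 0.986, -0.014, 0.129]
wrist_force: [-5.5, 5.8, 10.4]
grip_width: 0.353
grasp_force: 9.7
time: 19.25
ee_pos: [0.5702, -0.2405, 0.0472]
orientation: [-0.103, 0.986, -0.014, 0.129]
wrist_force: [-0.6, 0.3, 0.8]
grip_width: 0.355
grasp_force: 0.3
19.25 [ 0.5702 -0.2405  0.0472] [[-0.945, -0.199, 0.258], [-0.206, 0.978, -0.002], [-0.252, -0.055, -0.966]] F [-0.6  0.3  0.8] g 0.355 0.3
```

View pics/w12.png

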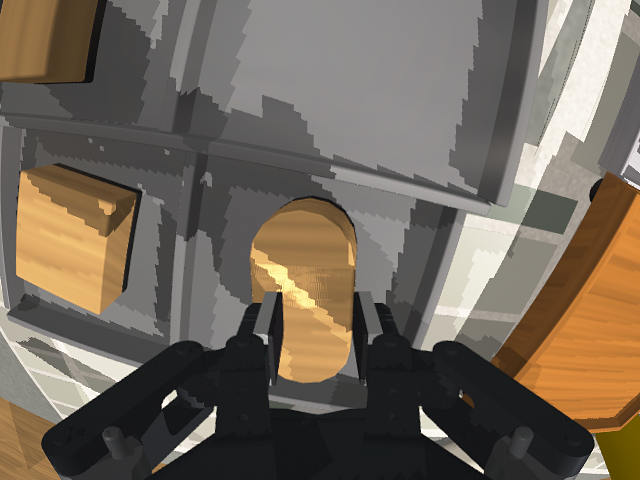

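Run:
```python
from h import *
def pt(f,u,v):
    n=np.load('pics/'+f+'.npz'); F=240/np.tan(np.radians(n['v'])/2)
    a=np.array([u-n['cx'],v-n['cy']]); r=np.hypot(*a); th=r/F
    q=np.r_[a/r*np.tan(th),1]*n['d'][v,u]; return n['R'].T@(q-n['t'])
o=observe();R=Rn.from_quat(o['orientation']);p=np.array(o['ee_pos'])
def show(f,u,v,p=p):
    X=pt(f,u,v); print(f,(u,v),X.round(4),'tool',(R.inv().apply(X-p)*1000).round(1))
for u,v in[(300,230),(330,300),(262,300),(272,296),(278,296),(278,310),(270,340),(280,340),(280,370),(358,296),(364,300),(368,340),(360,320),(250,320),(383,320)]: show('w12',u,v)
print(np.load('pics/w11.npz')['d'][300,262:286:4],np.load('pics/w12.npz')['d'][300,262:290:4])
```

```text
w12 (300, 230) [ 0.5334 -0.2543  0.0554] tool [ 35.3  -6.4 -17.5]
w12 (330, 300) [ 0.5586 -0.2363  0.0641] tool [  5.6   5.8 -19.5]
w12 (262, 300) [ 0.5676 -0.2645  0.0624] tool [  3.4 -23.4 -15.5]
w12 (272, 296) [ 0.5575 -0.2602  0.0699] tool [ 10.1 -17.6 -25.4]
w12 (278, 296) [ 0.5574 -0.2578  0.0693] tool [  9.9 -15.3 -24.8]
w12 (278, 310) [ 0.5563 -0.2566  0.0785] tool [  8.4 -14.4 -34. ]
w12 (270, 340) [ 0.552  -0.2572  0.0983] tool [  7.6 -15.2 -54.2]
w12 (280, 340) [ 0.569  -0.2537  0.082 ] tool [ -5.1 -14.2 -34.2]
w12 (280, 370) [ 0.6008 -0.2507  0.0725] tool [-33.4 -17.1 -16.7]
w12 (358, 296) [ 0.5498 -0.2267  0.0689] tool [ 10.7  16.6 -26.5]
w12 (364, 300) [ 0.5494 -0.2245  0.0712] tool [ 10.1  18.8 -28.8]
w12 (368, 340) [ 0.5443 -0.2257  0.0977] tool [  8.6  17.2 -55.7]
w12 (360, 320) [ 0.5458 -0.2277  0.087 ] tool [ 10.2  15.5 -45. ]
w12 (250, 320) [ 0.5591 -0.2662  0.084 ] tool [  6.3 -24.7 -38.6]
w12 (383, 320) [ 0.5494 -0.2174  0.081 ] tool [  6.2  25.2 -38.2]
[0.14321029 0.14267124 0.14252785 0.14749439 0.15584955 0.15439238] [0.15836838 0.143575   0.1438264  0.14300138 0.14339884 0.1554906
 0.15666659]
```

Run:
```python
from h import *
def run(f,u0,u1,v0,v1):
    n=np.load('pics/'+f+'.npz'); F=240/np.tan(np.radians(n['v'])/2); d=n['d']
    v,u=np.mgrid[v0:v1,u0:u1]; a=np.stack([u-n['cx'],v-n['cy']],-1); r=np.hypot(a[...,0],a[...,1]); q=np.dstack([a/r[...,None]*np.tan(r/F)[...,None],np.ones_like(r)])*d[v0:v1,u0:u1,None]
    X=(q-n['t'])@n['R']; return X,d[v0:v1,u0:u1]
# tool pose relative to camera is fixed: take from now
o=observe();R=Rn.from_quat(o['orientation']);p=np.array(o['ee_pos']);ci=camera_info('wrist');Rc,tc=np.array(ci['R']),np.array(ci['t'])
for f in('w1','w8','w9','w11','w12'):
    n=np.load('pics/'+f+'.npz')
    X,d=run(f,180,460,270,400)
    C=X@n['R'].T+n['t']; W=(C-tc)@Rc; T=R.inv().apply((W-p).reshape(-1,3)).reshape(W.shape)*1000
    m=(abs(T[...,0])<14)&(abs(T[...,1])<60)&(T[...,2]>-80)&(d>0)&(d<.2)
    S=T[m]
    for s in(-1,1):
        Q=S[(S[:,1]*s>8)]; 
        if len(Q): k=np.argsort(Q[:,2])[-6:]; print(f,s,len(Q),Q[k].round(0).tolist())
```

```text
w1 -1 3464 [[4.0, -35.0, -24.0], [-1.0, -35.0, -24.0], [-0.0, -35.0, -24.0], [-8.0, -35.0, -24.0], [-2.0, -35.0, -24.0], [6.0, -35.0, -23.0]]
w1 1 3603 [[-8.0, 35.0, -24.0], [-1.0, 35.0, -24.0], [6.0, 35.0, -24.0], [-0.0, 35.0, -24.0], [-10.0, 35.0, -24.0], [4.0, 35.0, -24.0]]
w8 -1 3339 [[-4.0, -36.0, -25.0], [-1.0, -36.0, -25.0], [5.0, -36.0, -25.0], [7.0, -36.0, -25.0], [2.0, -36.0, -25.0], [-4.0, -36.0, -25.0]]
w8 1 3488 [[-7.0, 37.0, -25.0], [-8.0, 36.0, -25.0], [-5.0, 37.0, -25.0], [1.0, 36.0, -25.0], [-4.0, 37.0, -24.0], [-5.0, 37.0, -24.0]]
w9 -1 6168 [[-2.0, -10.0, -17.0], [2.0, -10.0, -17.0], [3.0, -10.0, -17.0], [1.0, -10.0, -17.0], [-1.0, -10.0, -17.0], [2.0, -10.0, -16.0]]
w9 1 6269 [[2.0, 10.0, -17.0], [4.0, 10.0, -17.0], [1.0, 10.0, -17.0], [0.0, 10.0, -17.0], [2.0, 10.0, -16.0], [2.0, 10.0, -15.0]]
w11 -1 8621 [[4.0, -44.0, 18.0], [-1.0, -34.0, 18.0], [-4.0, -56.0, 18.0], [-2.0, -53.0, 18.0], [-14.0, -48.0, 18.0], [-3.0, -37.0, 19.0]]
w11 1 9752 [[2.0, 24.0, 18.0], [3.0, 26.0, 18.0], [1.0, 51.0, 18.0], [2.0, 54.0, 18.0], [-5.0, 46.0, 18.0], [-0.0, 24.0, 18.0]]
w12 -1 8622 [[-3.0, -54.0, 20.0], [3.0, -58.0, 20.0], [0.0, -42.0, 21.0], [-0.0, -39.0, 21.0], [-9.0, -38.0, 21.0], [-14.0, -48.0, 21.0]]
w12 1 9738 [[-8.0, 41.0, 20.0], [-10.0, 30.0, 20.0], [-7.0, 24.0, 20.0], [1.0, 39.0, 21.0], [-1.0, 43.0, 21.0], [3.0, 28.0, 21.0]]
```

Found it: the wrist depth shows the real fingertips at tool z ≈ -16 mm (20 mm open) to -25 mm (72 mm open), so they are about 28 mm shallower than stated, and they closed over the top of the block. I'll regrasp deeper.

```bash
python3 -m crank '[[0,0,-0.03,0,0,0],[0,0,-0.045,0,0,0],[0,0,-0.045,0,0,0],[0,0,-0.045,0,0,0],[0,0,-0.045,0,0,0]]' 0.068 60
python3 - <<'E'
from h import *
st();snap('wrist','w13')
p,d=read_camera('wrist')
hsv=cv2.cvtColor(p,cv2.COLOR_BGR2HSV);m=(hsv[...,1]>90).astype(np.uint8);m[:150]=0;m[:,:225]=0;m[:,400:]=0;m[330:]=0
k,l,s,c=cv2.connectedComponentsWithStats(m);i=1+s[1:,4].argmax();print(s[i]);x,y,w,h,a=s[i]
print('centre',fish('w13',x+w/2,y+h/2,.0606,.268,.5655).round(4))
for Y in(-.2403,-.2425): to6(np.array([.565,Y,.0606])-.045*N15,191.5,15)
E
```

```text
time: 19.8
ee_pos: [0.558, -0.2407, 0.0888]
orientation: [-0.102, 0.986, -0.014, 0.128]
wrist_force: [-0.1, -0.2, 0.1]
grip_width: 0.798
grasp_force: 0.0
19.8 [ 0.558  -0.2407  0.0888] [[-0.946, -0.199, 0.256], [-0.206, 0.979, -0.001], [-0.25, -0.053, -0.967]] F [-0.1 -0.2  0.1] g 0.798 0.0
[  270   183    83   147 10473]
centre [ 0.5587 -0.2452  0.0588]
row [0.0004, 0.0001, 0.0739, 0.0002, -0.003, 0.0068] rows>= 2
row [0.0009, -0.002, 0.0739, 0.0002, -0.003, 0.0068] rows>= 2
```

```bash
python3 -m crank '[[0.001,-0.002,0.02,0,0,0],[0.001,-0.002,0.04,0,0,0],[0.001,-0.002,0.055,0,0,0],[0.001,-0.002,0.067,0,0,0],[0.001,-0.002,0.074,0,0,0],[0.001,-0.002,0.074,0,0,0]]' && python3 -m crank '[[0,0,0,0,0,0],[0,0,0,0,0,0],[0,0,0,0,0,0],[0,0,0,0,0,0],[0,0,0,0,0,0]]' 0.03 60 && python3 -m crank '[[0,0,-0.03,0,0,0],[0,0,-0.07,0,0,0],[0,0,-0.11,0,0,0],[0,0,-0.15,0,0,0],[0,0,-0.18,0,0,0],[0,0,-0.18,0,0,0]]'
python3 - <<'E'
from h import *
st();print(np.round(observe()['joint_pos'],2)); to6([.5931,.3366,.18],179.15,0)
E
```

```text
time: 20.5
ee_pos: [0.5768, -0.2421, 0.017]
orientation: [-0.103, 0.986, -0.013, 0.128]
wrist_force: [-0.4, 0.5, -0.2]
grip_width: 0.796
grasp_force: 0.0
time: 21.0
ee_pos: [0.5772, -0.2429, 0.0188]
orientation: [-0.103, 0.986, -0.014, 0.129]
wrist_force: [-1.9, 0.3, 6.6]
grip_width: 0.502
grasp_force: 61.7
time: 21.6
ee_pos: [0.5318, -0.2435, 0.1958]
orientation: [-0.102, 0.986, -0.016, 0.131]
wrist_force: [0.7, 0.1, -1.7]
grip_width: 0.507
grasp_force: 61.4
21.6 [ 0.5318 -0.2435  0.1958] [[-0.945, -0.198, 0.261], [-0.206, 0.979, -0.005], [-0.255, -0.059, -0.965]] F [ 0.7  0.1 -1.7] g 0.507 61.4
[ 1.28  0.44 -1.1   1.89  0.45  0.83  1.77]
row [-0.1734, 0.5564, 0.0283, -0.0305, 0.263, 0.2204] rows>= 12
```

Oval held. Carrying it to its card.

```bash
python3 -m crank '[[-0.015,0.046,0.002,0,0.02,0.02],[-0.03,0.093,0.005,0,0.04,0.04],[-0.045,0.139,0.007,0,0.07,0.06],[-0.058,0.186,0.009,-0.01,0.09,0.08],[-0.072,0.232,0.012,-0.01,0.11,0.1],[-0.087,0.278,0.014,-0.02,0.13,0.12],[-0.101,0.325,0.017,-0.02,0.16,0.13],[-0.116,0.371,0.019,-0.02,0.18,0.15],[-0.13,0.418,0.021,-0.02,0.2,0.17],[-0.145,0.464,0.024,-0.03,0.22,0.19],[-0.16,0.51,0.026,-0.03,0.24,0.2],[-0.173,0.556,0.028,-0.03,0.263,0.22],[-0.173,0.556,0.028,-0.03,0.263,0.22],[-0.173,0.556,0.028,-0.03,0.263,0.22],[-0.173,0.556,0.028,-0.03,0.263,0.22]]'
python3 - <<'E'
from h import *
st(); to6([.5931,.3366,-.001],179.15,0);snap('wrist','w14')
E
```

```text
time: 23.1
ee_pos: [0.591, 0.3358, 0.1771]
orientation: [0.007, 1.0, 0.001, -0.002]
wrist_force: [-0.2, -1.0, -0.8]
grip_width: 0.503
grasp_force: 61.5
23.1 [0.591  0.3358 0.1771] [[-1.0, 0.014, -0.005], [0.014, 1.0, 0.001], [0.005, 0.001, -1.0]] F [-0.2 -1.  -0.8] g 0.503 61.5
row [-0.0029, 0.0006, 0.1781, 0.0014, -0.0049, 0.0007] rows>= 4
```

View pics/w14.png

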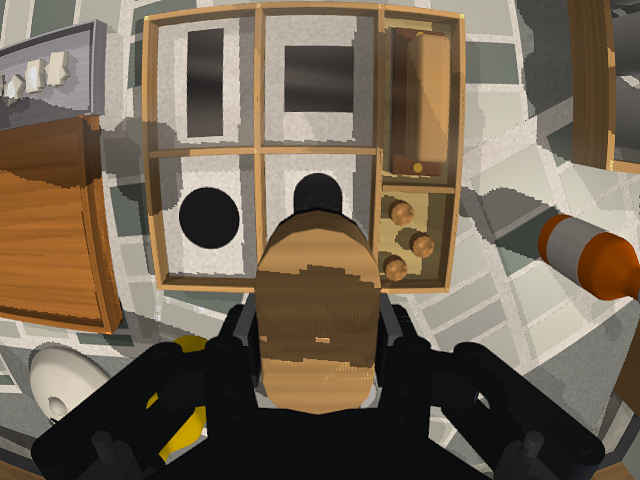

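The scraper is standing in its slot (418,100), and the oval is held over its outline (318,190). Lowering.

```bash
python3 -m crank '[[-0.002,0.001,0.05,0,0,0],[-0.002,0.001,0.1,0,0,0],[-0.002,0.001,0.14,0,0,0],[-0.002,0.001,0.155,0,0,0],[-0.002,0.001,0.165,0,0,0],[-0.002,0.001,0.17,0,0,0],[-0.002,0.001,0.174,0,0,0],[-0.002,0.001,0.174,0,0,0]]'; python3 -m crank '[[0,0,0.002,0,0,0],[0,0,0.004,0,0,0]]'
```

```text
time: 23.95
ee_pos: [0.5928, 0.3391, 0.0054]
orientation: [0.007, 1.0, 0.002, -0.001]
wrist_force: [-0.3, -0.7, -1.3]
grip_width: 0.502
grasp_force: 61.6
time: 24.15
ee_pos: [0.5926, 0.3392, 0.0011]
orientation: [0.007, 1.0, 0.002, -0.002]
wrist_force: [0.8, 1.9, -1.3]
grip_width: 0.503
grasp_force: 61.6
```

```bash
python3 -m crank '[[0,-0.001,0.002,0,0,0],[0,-0.001,0.004,0,0,0],[0,-0.001,0.004,0,0,0]]' && python3 -m crank '[[0,0,0,0,0,0],[0,0,0,0,0,0],[0,0,0,0,0,0],[0,0,0,0,0,0]]' 0.058 60 && python3 -m crank '[[0,0,-0.03,0,0,0],[0,0,-0.08,0,0,0],[0,0,-0.13,0,0,0],[0,0,-0.18,0,0,0],[0,0,-0.2,0,0,0],[0,0,-0.2,0,0,0]]'
python3 - <<'E'
from h import *
st(); snap('top','t15'); blocks('t15',[('square',(525,212),.574),('bar',(530,278),.443)])
T=np.array([.565,-.371,.0606]);to6(T+.12*N15,173,15); to6(T+.12*N15,83,15)
print(np.round(observe()['joint_pos'],2))
E
```

```text
time: 24.45
ee_pos: [0.5922, 0.3378, -0.0024]
orientation: [0.007, 1.0, 0.001, -0.002]
wrist_force: [-2.7, -2.2, 9.7]
grip_width: 0.507
grasp_force: 62.7
time: 24.85
ee_pos: [0.592, 0.3378, -0.0039]
orientation: [0.007, 1.0, 0.002, -0.002]
wrist_force: [0.6, -0.1, 0.3]
grip_width: 0.679
grasp_force: 0.0
time: 25.45
ee_pos: [0.5942, 0.3387, 0.2007]
orientation: [0.007, 1.0, 0.003, 0.001]
wrist_force: [0.7, 0.7, -0.6]
grip_width: 0.679
grasp_force: 0.0
25.45 [0.5942 0.3387 0.2007] [[-1.0, 0.014, 0.001], [0.014, 1.0, 0.007], [-0.001, 0.007, -1.0]] F [ 0.7  0.7 -0.6] g 0.679 0.0
square 972 rect [ 565.2 -370.6] [61.9 59.2] 82.7 z 0.0607
bar 985 rect [ 435.2 -373.5] [98.5 35. ] 3.1 z 0.061
row [0.0499, -0.7095, 0.0182, -0.0133, -0.2633, 0.1074] rows>= 15
row [0.0499, -0.7095, 0.0182, -0.2204, -0.1992, 1.6681] rows>= 15
[-0.05  0.68 -0.9   1.42  0.53  1.29  0.58]
```

```bash
python3 -m crank '[[0.003,-0.047,-0.02,0,0,0],[0.007,-0.095,-0.02,0,0,0],[0.01,-0.142,-0.02,0,0,0],[0.013,-0.19,-0.02,0,0,0],[0.017,-0.237,-0.02,0,0,0],[0.02,-0.284,-0.02,0,0,0.02],[0.023,-0.332,-0.02,0,0,0.04],[0.027,-0.379,-0.01,0,-0.02,0.06],[0.03,-0.426,-0.01,0,-0.05,0.08],[0.033,-0.474,-0.01,0,-0.08,0.1],[0.037,-0.521,0,0,-0.12,0.107],[0.04,-0.569,0,-0.01,-0.16,0.107],[0.043,-0.616,0.01,-0.01,-0.2,0.107],[0.047,-0.663,0.015,-0.01,-0.23,0.107],[0.05,-0.71,0.018,-0.013,-0.263,0.107],[0.05,-0.71,0.018,-0.013,-0.263,0.107],[0.05,-0.71,0.018,-0.013,-0.263,0.107],[0.05,-0.71,0.018,-0.013,-0.263,0.107],[0.05,-0.71,0.018,-0.013,-0.263,0.107]]' 0.08 60
python3 - <<'E'
from h import *
st();print(np.round(observe()['joint_pos'],2)); T=np.array([.565,-.3707,.0606]); to6(T-.046*N15,173,15); snap('wrist','w16')
for s in((.03,.03),(.03,-.03),(-.03,.03),(-.03,-.03)): 
    w=Rn.from_euler('y',-15,degrees=True)*Rn.from_euler('z',-7,degrees=True); print(proj('w16',T+w.apply([s[0],s[1],0])))
E
```

```text
time: 27.4
ee_pos: [0.534, -0.37, 0.1759]
orientation: [0.059, 0.99, 0.008, 0.129]
wrist_force: [-0.1, -1.2, 0.2]
grip_width: 0.935
grasp_force: 0.0
27.4 [ 0.534  -0.37    0.1759] [[-0.96, 0.114, 0.256], [0.118, 0.993, -0.0], [-0.254, 0.03, -0.967]] F [-0.1 -1.2  0.2] g 0.935 0.0
[ 1.29  0.55 -0.95  1.73  0.43  0.86  1.68]
row [-0.0007, -0.0006, 0.1654, -0.0004, -0.0032, 0.0035] rows>= 4
[353.4 264.2]
[278.7 263.9]
[355.8 190. ]
[276.9 189.7]
```

View pics/w16.png

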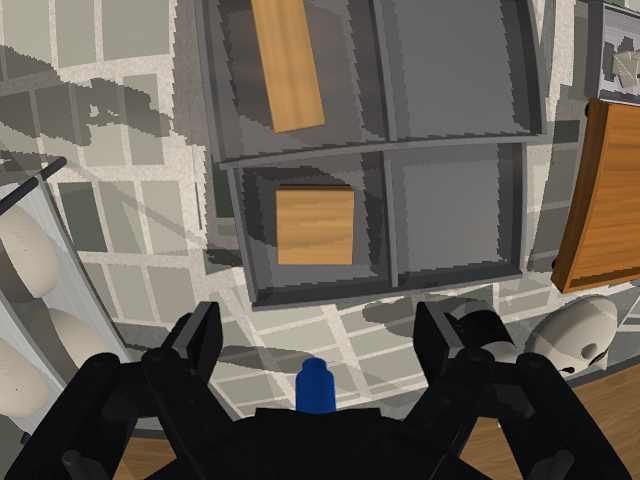

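The square (315,227) matches the prediction. Descending.

```bash
python3 -m crank '[[-0.001,-0.001,0.04,0,0,0],[-0.001,-0.001,0.08,0,0,0],[-0.001,-0.001,0.115,0,0,0],[-0.001,-0.001,0.14,0,0,0],[-0.001,-0.001,0.155,0,0,0],[-0.001,-0.001,0.165,0,0,0],[-0.001,-0.001,0.165,0,0,0]]' 0.076 && python3 -m crank '[[0,0,0,0,0,0],[0,0,0,0,0,0],[0,0,0,0,0,0],[0,0,0,0,0,0],[0,0,0,0,0,0]]' 0.045 60 && python3 -m crank '[[0,0,-0.03,0,0,0],[0,0,-0.07,0,0,0],[0,0,-0.11,0,0,0],[0,0,-0.15,0,0,0],[0,0,-0.19,0,0,0],[0,0,-0.19,0,0,0]]'
python3 - <<'E'
from h import *
st();print(np.round(observe()['joint_pos'],2)); to6([.4671,.3385,.19],89.15,0)
E
```

```text
time: 28.15
ee_pos: [0.5767, -0.3726, 0.0163]
orientation: [0.06, 0.99, 0.007, 0.129]
wrist_force: [-1.3, 0.6, -0.1]
grip_width: 0.893
grasp_force: 0.0
time: 28.65
ee_pos: [0.5769, -0.3741, 0.0185]
orientation: [0.06, 0.99, 0.006, 0.13]
wrist_force: [-1.7, 0.1, 6.8]
grip_width: 0.693
grasp_force: 66.0
time: 29.25
ee_pos: [0.5291, -0.3748, 0.2065]
orientation: [0.061, 0.989, 0.004, 0.132]
wrist_force: [0.8, -0.5, -1.1]
grip_width: 0.686
grasp_force: 65.5
29.25 [ 0.5291 -0.3748  0.2065] [[-0.958, 0.119, 0.261], [0.121, 0.993, -0.008], [-0.26, 0.024, -0.965]] F [ 0.8 -0.5 -1.1] g 0.686 65.5
[ 1.33  0.52 -0.98  1.71  0.4   0.91  1.7 ]
row [0.1499, 0.7003, -0.0057, 0.2127, 0.1966, 1.4543] rows>= 15
```

```bash
python3 -m crank '[[0.01,0.045,-0.01,0.012,0.011,0.085],[0.02,0.09,-0.01,0.025,0.023,0.17],[0.03,0.135,-0.01,0.037,0.034,0.256],[0.038,0.18,-0.01,0.05,0.046,0.342],[0.048,0.225,-0.01,0.062,0.058,0.428],[0.058,0.27,-0.01,0.075,0.069,0.513],[0.067,0.315,-0.01,0.087,0.081,0.6],[0.077,0.36,-0.01,0.1,0.092,0.684],[0.087,0.405,-0.01,0.112,0.104,0.77],[0.096,0.45,-0.01,0.125,0.116,0.855],[0.106,0.495,-0.01,0.137,0.127,0.94],[0.116,0.54,-0.01,0.15,0.139,1.026],[0.125,0.585,-0.01,0.162,0.15,1.11],[0.135,0.63,-0.006,0.175,0.162,1.197],[0.143,0.67,-0.006,0.188,0.173,1.283],[0.15,0.7,-0.006,0.2,0.185,1.37],[0.15,0.7,-0.006,0.213,0.197,1.454],[0.15,0.7,-0.006,0.213,0.197,1.454],[0.15,0.7,-0.006,0.213,0.197,1.454],[0.15,0.7,-0.006,0.213,0.197,1.454]]'
python3 - <<'E'
from h import *
st(); to6([.4671,.3385,.005],89.15,0);snap('wrist','w17')
E
```

```text
time: 31.25
ee_pos: [0.4647, 0.3389, 0.1888]
orientation: [0.711, 0.703, -0.0, -0.004]
wrist_force: [0.1, -0.6, -0.5]
grip_width: 0.689
grasp_force: 65.3
31.25 [0.4647 0.3389 0.1888] [[0.012, 1.0, -0.006], [1.0, -0.012, 0.005], [0.005, -0.006, -1.0]] F [ 0.1 -0.6 -0.5] g 0.689 65.3
row [-0.0013, 0.0035, 0.1838, -0.0058, -0.0052, 0.0024] rows>= 4
```

View pics/w17.png

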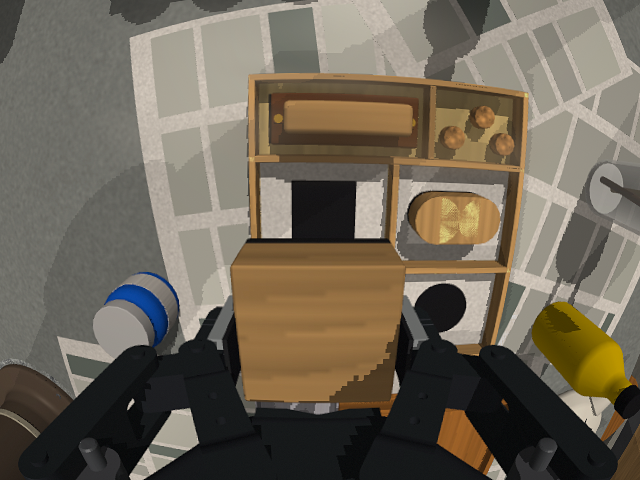

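Oval sits on its card (455,217), scraper in its slot; square held over its outline. Lowering.

```bash
python3 -m crank '[[-0.001,0.003,0.05,0,0,0],[-0.001,0.003,0.1,0,0,0],[-0.001,0.003,0.14,0,0,0],[-0.001,0.003,0.165,0,0,0],[-0.001,0.003,0.178,0,0,0],[-0.001,0.003,0.184,0,0,0],[-0.001,0.003,0.184,0,0,0]]' && python3 -m crank '[[0,0,0.002,0,0,0],[0,0,0.004,0,0,0],[0,0,0.005,0,0,0],[0,0,0.005,0,0,0]]'
```

```text
time: 32.0
ee_pos: [0.4666, 0.3401, 0.0053]
orientation: [0.712, 0.702, 0.0, -0.004]
wrist_force: [-0.1, -0.4, -1.1]
grip_width: 0.689
grasp_force: 65.5
time: 32.4
ee_pos: [0.4665, 0.34, 0.0003]
orientation: [0.712, 0.702, 0.0, -0.004]
wrist_force: [-0.3, 0.2, -1.3]
grip_width: 0.692
grasp_force: 65.5
```

```bash
python3 -m crank '[[0,0,0.002,0,0,0],[0,0,0.0035,0,0,0],[0,0,0.0045,0,0,0],[0,0,0.0045,0,0,0]]' && python3 -m crank '[[0,0,0,0,0,0],[0,0,0,0,0,0],[0,0,0,0,0,0],[0,0,0,0,0,0]]' 0.074 60 && python3 -m crank '[[0,0,-0.03,0,0,0],[0,0,-0.08,0,0,0],[0,0,-0.13,0,0,0],[0,0,-0.18,0,0,0],[0,0,-0.2,0,0,0],[0,0,-0.2,0,0,0]]'
python3 - <<'E'
from h import *
st(); snap('top','t18'); blocks('t18',[('bar',(530,278),.443)])
T=np.array([.4355,-.3735,.0608]);to6(T+.12*N15,183,15); to6(T+.12*N15,3,15)
print(np.round(observe()['joint_pos'],2))
E
```

```text
time: 32.8
ee_pos: [0.4664, 0.3402, -0.0029]
orientation: [0.712, 0.702, 0.0, -0.004]
wrist_force: [-5.2, -4.3, 17.4]
grip_width: 0.69
grasp_force: 67.5
time: 33.2
ee_pos: [0.4661, 0.34, -0.0048]
orientation: [0.712, 0.702, -0.0, -0.004]
wrist_force: [-0.1, -0.4, 0.8]
grip_width: 0.864
grasp_force: 0.0
time: 33.8
ee_pos: [0.4688, 0.3402, 0.1991]
orientation: [0.712, 0.702, 0.003, -0.004]
wrist_force: [-0.1, -0.3, -1.4]
grip_width: 0.87
grasp_force: 0.0
33.8 [0.4688 0.3402 0.1991] [[0.013, 1.0, -0.001], [1.0, -0.013, 0.009], [0.009, -0.001, -1.0]] F [-0.1 -0.3 -1.4] g 0.87 0.0
bar 985 rect [ 435.  -373.6] [98.  35.6] 3.5 z 0.0609
row [-0.7136, -0.0539, 0.015, -0.2002, -0.22, -1.627] rows>= 15
row [-0.7136, -0.0539, 0.015, -0.216, 0.1966, 1.4944] rows>= 15
[-0.11  0.47 -0.81  1.7   0.36  1.13 -1.04]
```

```bash
python3 -m crank '[[-0.045,-0.003,-0.01,-0.012,-0.014,-0.1],[-0.09,-0.007,-0.01,-0.025,-0.027,-0.2],[-0.135,-0.01,-0.01,-0.037,-0.041,-0.3],[-0.18,-0.014,-0.01,-0.05,-0.055,-0.41],[-0.225,-0.017,-0.01,-0.062,-0.069,-0.51],[-0.27,-0.02,-0.01,-0.075,-0.082,-0.61],[-0.315,-0.024,-0.01,-0.087,-0.096,-0.71],[-0.36,-0.027,-0.01,-0.1,-0.11,-0.81],[-0.405,-0.031,-0.005,-0.112,-0.124,-0.92],[-0.45,-0.034,-0.005,-0.125,-0.138,-1.02],[-0.495,-0.037,-0.005,-0.137,-0.151,-1.12],[-0.54,-0.04,0,-0.15,-0.165,-1.22],[-0.585,-0.044,0.005,-0.163,-0.179,-1.32],[-0.63,-0.048,0.01,-0.175,-0.192,-1.42],[-0.675,-0.05,0.015,-0.188,-0.206,-1.52],[-0.714,-0.054,0.015,-0.2,-0.22,-1.627],[-0.714,-0.054,0.015,-0.2,-0.22,-1.627],[-0.714,-0.054,0.015,-0.2,-0.22,-1.627],[-0.714,-0.054,0.015,-0.2,-0.22,-1.627],[-0.714,-0.054,0.015,-0.2,-0.22,-1.627]]' 0.06 60
python3 - <<'E'
from h import *
st();print(np.round(observe()['joint_pos'],2)); T=np.array([.4352,-.3735,.0608]); to6(T-.044*N15,183.2,15); snap('wrist','w19')
w=Rn.from_euler('y',-15,degrees=True)*Rn.from_euler('z',3.2,degrees=True); print('pred ends',[proj('w19',T+w.apply([s,0,0])).tolist() for s in(-.05,.05)])
p=cv2.imread('pics/w19.png');hsv=cv2.cvtColor(p,cv2.COLOR_BGR2HSV);m=(hsv[...,1]>90).astype(np.uint8);m[320:]=0;m[:,:230]=0;m[:,400:]=0
k,l,s,c=cv2.connectedComponentsWithStats(m);print(s[1+s[1:,4].argmax()])
E
```

```text
time: 35.85
ee_pos: [0.404, -0.3725, 0.1755]
orientation: [-0.027, 0.991, -0.003, 0.129]
wrist_force: [-0.4, -0.7, -0.8]
grip_width: 0.697
grasp_force: 0.0
35.85 [ 0.404  -0.3725  0.1755] [[-0.965, -0.053, 0.255], [-0.054, 0.999, 0.001], [-0.255, -0.013, -0.967]] F [-0.4 -0.7 -0.8] g 0.697 0.0
[ 1.41  0.32 -0.76  1.95  0.08  0.76  2.27]
row [-0.001, -0.0013, 0.1628, 0.0012, -0.0036, -0.0017] rows>= 4
pred ends [[315.4, 163.7], [315.7, 287.4]]
[ 291  159   46  128 5546]
```

The bar sits at u 291-337, v 159-287, matching the prediction. Descending.

```bash
python3 -m crank '[[-0.001,-0.001,0.04,0,0,0],[-0.001,-0.001,0.08,0,0,0],[-0.001,-0.001,0.115,0,0,0],[-0.001,-0.001,0.14,0,0,0],[-0.001,-0.001,0.155,0,0,0],[-0.001,-0.001,0.163,0,0,0],[-0.001,-0.001,0.163,0,0,0]]' && python3 -m crank '[[0,0,0,0,0,0],[0,0,0,0,0,0],[0,0,0,0,0,0],[0,0,0,0,0,0],[0,0,0,0,0,0]]' 0.02 60 && python3 -m crank '[[0,0,-0.03,0,0,0],[0,0,-0.07,0,0,0],[0,0,-0.11,0,0,0],[0,0,-0.15,0,0,0],[0,0,-0.19,0,0,0],[0,0,-0.19,0,0,0]]'
python3 - <<'E'
from h import *
st();print(np.round(observe()['joint_pos'],2)); to6([.4656,.2365,.19],179.15,0)
E
```

```text
time: 36.6
ee_pos: [0.4471, -0.3748, 0.019]
orientation: [-0.027, 0.991, -0.004, 0.129]
wrist_force: [-0.4, 0.2, 0.4]
grip_width: 0.702
grasp_force: 0.0
time: 37.1
ee_pos: [0.447, -0.3763, 0.0206]
orientation: [-0.026, 0.991, -0.005, 0.13]
wrist_force: [-1.3, 1.3, 7.2]
grip_width: 0.388
grasp_force: 60.5
time: 37.7
ee_pos: [0.3988, -0.3777, 0.2083]
orientation: [-0.026, 0.991, -0.008, 0.131]
wrist_force: [-0.5, -0.5, -1.2]
grip_width: 0.387
grasp_force: 60.3
37.7 [ 0.3988 -0.3777  0.2083] [[-0.964, -0.049, 0.26], [-0.053, 0.999, -0.009], [-0.259, -0.023, -0.966]] F [-0.5 -0.5 -1.2] g 0.387 60.3
[ 1.47  0.28 -0.81  1.92  0.06  0.82  2.3 ]
row [-0.0922, 0.6105, 0.0292, -0.0144, 0.2628, 0.0662] rows>= 13
```

```bash
python3 -m crank '[[-0.007,0.045,0.002,0,0.02,0],[-0.014,0.09,0.004,0,0.04,0.01],[-0.02,0.135,0.006,0,0.06,0.01],[-0.027,0.18,0.009,0,0.08,0.02],[-0.034,0.225,0.011,0,0.1,0.02],[-0.041,0.27,0.013,0,0.12,0.03],[-0.048,0.315,0.015,0,0.14,0.03],[-0.054,0.36,0.017,-0.01,0.16,0.04],[-0.061,0.405,0.019,-0.01,0.18,0.04],[-0.068,0.45,0.021,-0.01,0.2,0.05],[-0.075,0.495,0.023,-0.01,0.22,0.05],[-0.082,0.54,0.025,-0.01,0.24,0.06],[-0.089,0.585,0.028,-0.014,0.263,0.066],[-0.092,0.61,0.029,-0.014,0.263,0.066],[-0.092,0.61,0.029,-0.014,0.263,0.066],[-0.092,0.61,0.029,-0.014,0.263,0.066],[-0.092,0.61,0.029,-0.014,0.263,0.066]]'
python3 - <<'E'
from h import *
st(); to6([.4656,.2365,.005],179.15,0)
E
```

```text
time: 39.4
ee_pos: [0.4632, 0.2373, 0.1889]
orientation: [0.007, 1.0, 0.003, -0.002]
wrist_force: [0.4, -0.2, -0.5]
grip_width: 0.387
grasp_force: 60.2
39.4 [0.4632 0.2373 0.1889] [[-1.0, 0.014, -0.004], [0.014, 1.0, 0.006], [0.004, 0.006, -1.0]] F [ 0.4 -0.2 -0.5] g 0.387 60.2
row [-0.0032, -0.0019, 0.1839, 0.0062, -0.0043, 0.0012] rows>= 4
```

```bash
python3 -m crank '[[-0.003,-0.001,0.05,0,0,0],[-0.003,-0.001,0.1,0,0,0],[-0.003,-0.001,0.14,0,0,0],[-0.003,-0.001,0.165,0,0,0],[-0.003,-0.001,0.178,0,0,0],[-0.003,-0.001,0.182,0,0,0],[-0.003,-0.001,0.182,0,0,0]]' && python3 -m crank '[[0,0,0.002,0,0,0],[0,0,0.004,0,0,0],[0,0,0.006,0,0,0],[0,0,0.006,0,0,0]]'
```

```text
time: 40.1
ee_pos: [0.4661, 0.2387, 0.0079]
orientation: [0.007, 1.0, 0.004, -0.002]
wrist_force: [0.2, -0.2, -0.6]
grip_width: 0.388
grasp_force: 60.3
time: 40.5
ee_pos: [0.4656, 0.2391, 0.0014]
orientation: [0.006, 1.0, 0.004, -0.002]
wrist_force: [0.3, -0.2, -0.8]
grip_width: 0.387
grasp_force: 60.3
```

```bash
python3 -m crank '[[0,0,0.0015,0,0,0],[0,0,0.003,0,0,0],[0,0,0.003,0,0,0]]' && python3 -m crank '[[0,0,0,0,0,0],[0,0,0,0,0,0],[0,0,0,0,0,0],[0,0,0,0,0,0]]' 0.052 60 && python3 -m crank '[[0,0,-0.03,0,0,0],[0,0,-0.08,0,0,0],[0,0,-0.13,0,0,0],[0,0,-0.18,0,0,0],[0,-0.05,-0.2,0,0,0],[0,-0.1,-0.2,0,0,0],[0,-0.15,-0.2,0,0,0],[0,-0.2,-0.2,0,0,0],[0,-0.25,-0.2,0,0,0],[0,-0.3,-0.2,0,0,0],[0,-0.35,-0.2,0,0,0],[0,-0.4,-0.2,0,0,0],[0,-0.45,-0.2,0,0,0],[0,-0.5,-0.2,0,0,0],[0,-0.55,-0.2,0,0,0],[0,-0.6,-0.2,0,0,0],[0,-0.6,-0.2,0,0,0],[0,-0.6,-0.2,0,0,0]]'
python3 - <<'E'
from h import *
st(); snap('top','t20');snap('scene','s20')
P,p=cloud('t20')
R=Rn.from_euler('z',-.85,degrees=True).as_matrix()[:2,:2]; c0=np.array([.5299,.3226])
for n,c,zl,zh in[('oval',(.063,.015),.034,.06),('square',(-.063,.015),.034,.06),('bar',(-.063,-.087),.034,.06),('scraper',(-.046,.102),.05,.09)]:
    w=R@c+c0; m=(abs(P[...,0]-w[0])<.06+.02*(n=='scraper'))&(abs(P[...,1]-w[1])<.047)&(P[...,2]>zl)&(P[...,2]<zh)
    Q=P[m]
    if len(Q): cc,s,a=cv2.minAreaRect((Q[:,:2]*1000).astype(np.float32)); print(n,len(Q),'off',np.round(R.T@(np.array(cc)/1e3-w),4),np.round(s,0),round(a,1),'z',np.percentile(Q[:,2],[5,50,95]).round(4))
a=p[140:340,90:410];b=cv2.imread('pics/s20.png'); cv2.imwrite('pics/m20.png',cv2.resize(a,None,fx=2.4,fy=2.4))
E
```

```text
time: 40.8
ee_pos: [0.4656, 0.2392, -0.001]
orientation: [0.006, 1.0, 0.003, -0.002]
wrist_force: [-2.9, -2.4, 9.2]
grip_width: 0.382
grasp_force: 61.4
time: 41.2
ee_pos: [0.4654, 0.2391, -0.0018]
orientation: [0.006, 1.0, 0.004, -0.002]
wrist_force: [0.4, 0.2, 0.6]
grip_width: 0.611
grasp_force: 0.0
time: 43.0
ee_pos: [0.4581, -0.3634, 0.193]
orientation: [0.008, 1.0, 0.004, -0.002]
wrist_force: [-0.1, 0.6, -0.3]
grip_width: 0.609
grasp_force: 0.0
43.0 [ 0.4581 -0.3634  0.193 ] [[-1.0, 0.016, -0.005], [0.016, 1.0, 0.009], [0.005, 0.009, -1.0]] F [-0.1  0.6 -0.3] g 0.609 0.0
oval 827 off [-0.0033  0.0018] [46. 84.] 89.0 z [0.0384 0.0418 0.0446]
square 946 off [-0.0009  0.0036] [61. 60.] 88.9 z [0.0387 0.0418 0.0446]
bar 900 off [-0.0035  0.0028] [35. 99.] 89.6 z [0.0384 0.0416 0.0445]
scraper 788 off [ 0.0031 -0.0006] [ 27. 100.] 88.3 z [0.0534 0.0633 0.0666]
```

View pics/m20.png

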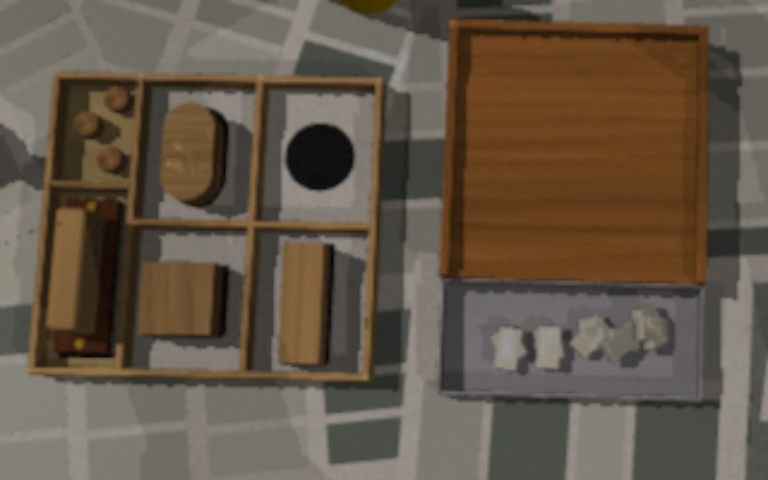

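Every block is flat on its card (offsets under 4 mm), the scraper stands in its slot, five chips are in the tray and the board is clear. Handing in.

```bash
python3 -c "
from bench import workorder
print(workorder.finish_job())"
```

```text
the job is handed in; nothing more can be done
None
```

I've handed the job in, and the hand-in call returned no verdict: the bar, oval and square lie flat on their cards (no disc was in the bin), all five chips are in the catch tray, and the scraper stands sole down in its slot.

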